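# Free a stuck shoe last from the lasting jack

## Robot

A 6-joint arm with a two-finger parallel gripper is mounted at the origin on the work surface. World frame = base frame: x ahead of the robot, y to its left, z up, the work surface at z = 0. Lengths are in mm, angles in rad, forces in N, time in s.
With the tool pointing down it reaches from about 325 to 775 mm from the base axis. Payload 9.3 kg.
Tool frame: the origin (TCP) lies on the centre line of the jaws, within the pads' length; the fingertips stand 17 mm ahead of it and the grasp point (between the pads) lies 2 mm behind it (robot.tip_reach is the distance from the TCP to the fingertips, in mm); z points along the fingers, x is the direction in which the jaws open and shut, and the axes are right-handed (so a half turn about z gives the same grasp; the last joint's range is limited). The gripper opens to 85 mm and grips with 20 to 120 N. Pads are 22 mm wide; open, the fingers measure 114 mm over their backs; the gripper's body (76 mm by 85 mm) begins 54 mm behind the grasp point. The pads swing forward as they close: fully open they stand 13 mm farther back than shut.
Start: joints at [1.135, 0.259, 0.021, 1.334, 0, 1.418], TCP at [153.476, 528.149, 248.279] pointing down, gripper open.
Joint ranges: [-3.04, 3.04], [-0.91, 1.82], [-1.04, 1.36], [-1.92, 1.95], [-1.52, 1.45], [-3.14, 3.14]. Speed limits (rad/s): [2.22, 2.22, 2.79, 3.14, 3.14, 3.14].

## Interface

Orientations are given as a unit quaternion [w, x, y, z].
In Python, from cell import robot, viewer gives the robot as it stands.
- The arm moves only by the tool step_arm, never from a script. Its argument "moves" is one flat list of numbers, 7 for each row, row after row: the turn, a rotation vector about the world's x, y, z in degrees, then the shift along the world's x, y, z in m, then the finger opening in m, from 0 to 0.0854. In form: [ax, ay, az, dx, dy, dz, jaw, ax, ay, az, dx, dy, dz, jaw, ...]. A call has 1 to 20 rows; each row shifts and turns the commanded pose from where the row before left it; what a row does not reach is not made up. A row lasts 1/12 s, in which the tool goes at most 41.7 mm and 7.16 degrees, less where a joint would pass 70% of its speed; a pose out of reach is approached as far as the arm can. A call is refused whole if a number of a shift passes 0.0417 or a number of a turn 7.16, either way. A call with a gripper value outside its range is refused whole. The fingers move at their own pace and stop on an object; the grip force is fixed at half the most. Time passes only in rows, so rows that do not move let the fingers close. It gives the time, the measured TCP pose, the force and the opening at its end, in the units of the state.
- robot.get_obs(): the state, without advancing time (a new reading comes with each control period).
- viewer.get_image(name): name is "scene" or "top" or "wrist"; returns the picture (480x640x3 uint8, red, green, blue); there is no depth.
- viewer.camera_params(name): a dict with "fovy" (degrees; the focal length in pixels is half the picture's height over the tangent of half this angle, whatever the lens; pixels are square), "cx", "cy" (the principal point, pixels), "R" (3x3) and "t" (3): a world point X has camera coordinates R X + t. Camera axes: x right, y down, z forward; pixel columns grow to the right and rows downward; lengths in mm; the calibration is good to about 2 mm. The wrist camera is an equidistant fisheye: a pixel r from the principal point sees the ray r / f radians off the axis. A picture is of the moment at which its call begins: read the wrist's pose just before it. camera_params takes no time and is no camera call; for the wrist camera it gives the pose at the moment of the call.
- robot.close_job(): hands the job in, once; it reports no verdict.
The state is a dict: "time_s": time; "joint_pos": joint angles; "dq": joint speeds; "joint_torque": joint torques, N m; "tool_pos": TCP position; "ee_rot": TCP orientation; "wrist_force": force on the tool from outside, world axes, zero at the start; "wrist_torque": the same for the moment, N m; "finger_gap": finger opening in mm.
Only numpy, scipy, OpenCV 4.12 (cv2) and the standard library are available. Lean on these libraries where they do the work, as an engineer would, in place of code of your own. Each camera call takes 0.05 s, during which the arm holds its last target.

## Task

Hang the little tack pail by its wire bail on the hook of the hook stand, so that it is out of the way; then grip the yellow shoe last that is stuck on the pin of the lasting jack and rock it sideways, left and right several times, easing it up bit by bit until it comes free. The jack only stands on the bench by its weight: do not lift it with the last, tip it or drag it away, and leave everything else on the bench where it is. Finish while still holding the last, level and just clear of the pin, a finger's breadth or two straight above it.

Things in the scene. Friction and masses are not known exactly. Their poses are not given: they have to be found in the camera images.
- pail_bail (a point): Highest point of the tack pail's bail, on the wire's axis, 106 mm above the pail's underside. The bail is a stiff dark wire arch 6 mm thick, fixed upright. Axes: y along the bail, x across it, z up. The wire falls 9 mm towards 31 mm either way along y, then bends down to the rim at 38 mm. Pinch it across x on one shoulder, 22 mm along y from the top: its middle stays free for the hook.
- pail: Small plain steel pail, 72 mm across the rim, 52 mm high, about 0.13 kg, on the bench. Origin at the centre of its underside, axes as pail_bail; a half turn gives the same pail.
- hook_seat (a point): Top of the hook's arm where the bail is to rest, 194 mm above the bench. The arm is a level rod 8 mm thick; it leaves the post (axis 58 mm towards +x of this point), is straight to 30 mm towards -x, and its upturned end, 44 mm towards -x, rises 20 mm above this point. y runs across the arm: the hung bail's y lies along this y, either way round.
- hook: Hook stand, fixed to the bench: round green foot 110 mm across, dark upright post 18 mm thick, 221 mm high with its brass ball. Origin at the post's foot on the bench, axes as hook_seat.
- last_grip (a point): Grasp point at the waist of the yellow shoe last, on the pin's axis. x points to the toe (180 mm away; heel 70 mm the other way), y to the last's left, z up. Here it is 54 mm wide across y with flat upright sides from 20 mm below to 10 mm above this point and 15 mm either way along x. The sole is 25 mm above.
- last: The yellow plastic shoe last, upside down (flat sole up) on the jack's pin, 250 mm long, about 0.42 kg, balance point some 45 mm from the pin's axis to the toe: grip it firmly, 80 to 100 N. Origin at last_mouth, axes as last_grip.
- last_mouth (a point): Centre of the mouth of the last's socket, on its underside, 65 mm below last_grip. The socket is 30 mm deep, 17 mm along x and 26 mm along y; at the start its ceiling rests on the pin's tip.
- jack: Lasting jack, freestanding, 2.6 kg: flat green cast foot 160 mm along x by 150 mm along y, column 48 mm thick, steel pin on top. Origin under the foot's centre on the bench; x in line with the last's x. Two spring jaws, left and right of the pin, hold the last by friction: pulled straight up it holds by more than the jack's weight and the jack comes up with it.
- jack_pin_tip (a point): Tip of the jack's pin, on its axis, 136 mm above the bench. While on the pin the last can lean about 0.25 rad (14 degrees) left or right about this point's x axis. Only while it swings does it give way to a light upward pull: about 4 mm for a swing from 0.2 rad on one side to 0.2 rad on the other. It has left the jaws after 16 to 20 mm of rise and the pin after 30 mm.
- hammer: Shoemaker's hammer lying on its side, blue head 120 mm wide, wooden handle, 222 mm long; to be left alone. Origin under its middle.
- wax: Cream-coloured round cake of wax, 62 mm across, 28 mm high; to be left alone. Origin at its underside.
- glue_jar: Amber glass jar with a black cap, 64 mm across, 105 mm high; to be left alone. Origin at its underside.
- polish_tin: Flat round red tin with a steel lid, 83 mm across, 27 mm high; to be left alone. Origin at its underside.
- awl: Awl with a dark wooden handle, lying, 130 mm long, 28 mm high; to be left alone. Origin under its middle.
- thread: Spool of cream thread standing on end, 48 mm across, 53 mm high; to be left alone. Origin at its underside.
- sole: Stiff tan sole blank, 250 mm long, up to 86 mm wide, 5 mm thick, lying flat; to be left alone. Origin under its middle.
Not all that is in view belongs to the job. What is shaped like the pail but red is not meant.

How it is judged:
By the outcome, as a careful person would: the job done as asked, in the order asked, and still so for the second after the job is handed in, while the arm keeps its last pose, push and grip.
It also fails if it takes over 72 s, if anything falls off the work surface, if the arm or the gripper's body presses on something with over 40 N, if the wrist force passes 120 N, or if a joint passes its speed limit or range.

## Working session

There is one attempt and no reset: what is moved stays moved. The work goes in short steps, Python scripts to look and compute and a tool call to move; the robot and the scene stay as the last step left them, time stands still between calls to the robot, and variables do not carry over. Pictures are saved under pics/ and viewed, and the job is handed in when it is done.

Besides the shell and the picture viewer there is one more tool, called by a JSON object that holds its "fn" and its "kwargs", one argument or row to a line. step_arm: Moves the arm, as the interface text tells. Its arguments: {"type":"object","properties":{"moves":{"type":"array"}},"required":["moves"]}

```bash
mkdir -p pics; ls
python3 - <<'E'
from cell import robot, viewer
import cv2,numpy as np
for n in ["scene","top","wrist"]:
    p=viewer.camera_params(n); print(n,p)
    im=viewer.get_image(n); cv2.imwrite(f"pics/{n}0.png",im[:,:,::-1])
print(robot.get_obs())
E
```

```text
pics
scene {'fovy': 45.26491478481258, 'cx': 314.9923816222383, 'cy': 247.13054351259808, 'R': array([[-0.88398881,  0.46748918,  0.0042008 ],
       [ 0.3509309 ,  0.66946863, -0.65472075],
       [-0.30888717, -0.57729163, -0.75585918]]), 't': array([ 520.16940457, -112.83075503, 1881.41128294])}
top {'fovy': 44.16177436517331, 'cx': 319.95373588247, 'cy': 234.65983127536356, 'R': array([[-0.0133906 , -0.99990934,  0.00141313],
       [-0.98464999,  0.01294026, -0.17406018],
       [ 0.17402612, -0.00372221, -0.984734  ]]), 't': array([ -12.04500055,  585.72255763, 1412.32280449])}
wrist {'fovy': 65.70646984690485, 'cx': 314.89234294585566, 'cy': 238.3239123751282, 'R': array([[ 0.27796416,  0.96058949, -0.00193677],
       [ 0.91947337, -0.26548179,  0.28997955],
       [ 0.27803713, -0.08238473, -0.95703088]]), 't': array([-549.04686717,  -38.79596392,  379.78022073])}
{'time_s': 0.15, 'joint_pos': array([1.13540689e+00, 2.59041116e-01, 2.09757934e-02, 1.33371887e+00,
       2.81415915e-06, 1.41819105e+00]), 'dq': array([ 0.00129068,  0.00016369, -0.00038058,  0.00038223,  0.00035593,
        0.00071302]), 'joint_torque': array([ 3.05174595e-03, -5.55968821e+01,  3.44662750e+01,  1.13181301e-02,
       -2.21841187e-04, -1.49390405e-05]), 'tool_pos': array([153.39276375, 527.98044158, 247.83249608]), 'ee_rot': array([ 2.31826650e-04,  7.99696817e-01,  6.00403829e-01, -4.36149926e-04]), 'wrist_force': array([ 0.19487346, -0.04095743, -0.93541283]), 'wrist_torque': array([ 0.0193431 , -0.01920136,  0.00888   ]), 'finger_gap': 85.51925933437444}
```

View pics/scene0.png

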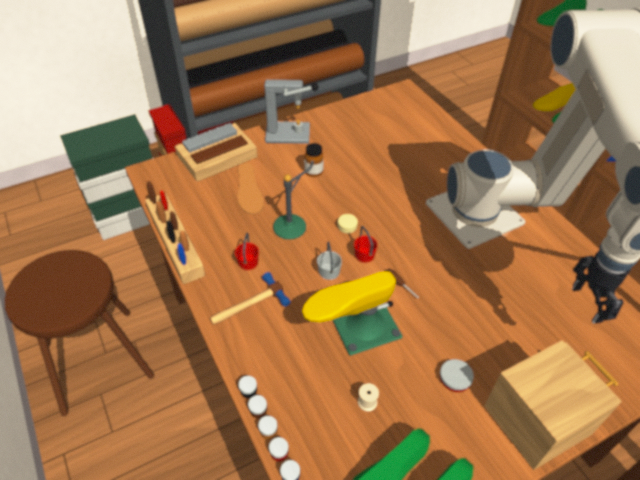

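View pics/top0.png

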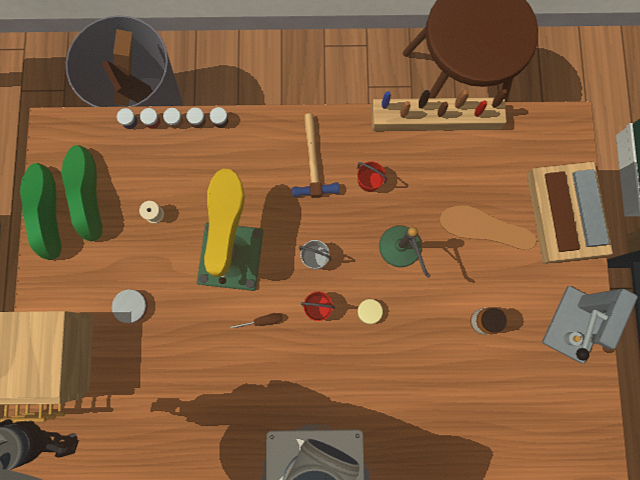

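View pics/wrist0.png

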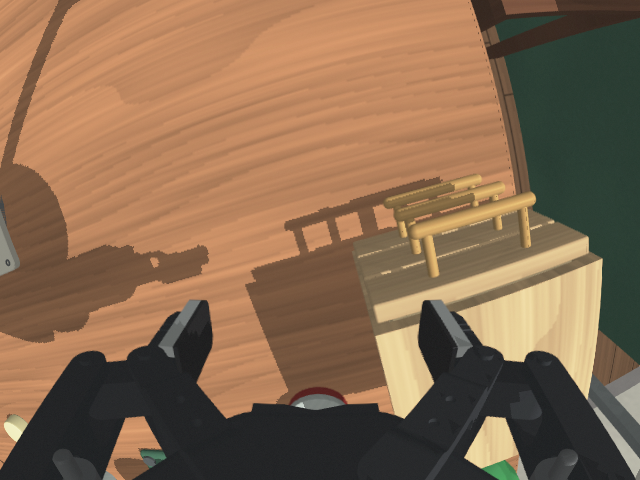

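Top view: steel pail at about (315,254), hook stand at (401,246) with its arm towards (428,275), and the last from toe (226,180) to heel (216,268). Zooming in next.

```bash
cat > h.py <<'E'
import numpy as np,cv2
from cell import robot,viewer
def f(p): return 240/np.tan(np.radians(p['fovy'])/2)
def ray(p,u,v,fish=False):
    F=f(p); x=(u-p['cx'])/F; y=(v-p['cy'])/F
    if fish:
        r=np.hypot(x,y); d=np.array([x/r*np.sin(r),y/r*np.sin(r),np.cos(r)]) if r>0 else np.array([0,0,1.])
    else: d=np.array([x,y,1.])
    R=np.array(p['R']);t=np.array(p['t']); d=R.T@d; return -R.T@t,d/np.linalg.norm(d)
def plane(p,u,v,z,fish=False):
    o,d=ray(p,u,v,fish); return o+d*(z-o[2])/d[2]
def tri(rs):
    A=np.zeros((3,3));b=np.zeros(3)
    for o,d in rs:
        M=np.eye(3)-np.outer(d,d);A+=M;b+=M@o
    X=np.linalg.solve(A,b); return X,[np.linalg.norm((np.eye(3)-np.outer(d,d))@(X-o)) for o,d in rs]
def proj(p,X,fish=False):
    c=np.array(p['R'])@np.array(X)+p['t'];F=f(p)
    if fish:
        r=np.hypot(c[0],c[1]);th=np.arctan2(r,c[2]);return np.array([p['cx']+F*th*c[0]/r,p['cy']+F*th*c[1]/r])
    return np.array([p['cx']+F*c[0]/c[2],p['cy']+F*c[1]/c[2]])
E
python3 - <<'E'
import cv2
t=cv2.imread('pics/top0.png');s=cv2.imread('pics/scene0.png')
cv2.imwrite('pics/t1.png',cv2.resize(t[215:305,280:440],None,fx=5,fy=5,interpolation=cv2.INTER_CUBIC))
cv2.imwrite('pics/t2.png',cv2.resize(t[160:300,180:290],None,fx=4,fy=4,interpolation=cv2.INTER_CUBIC))
cv2.imwrite('pics/s1.png',cv2.resize(s[150:290,260:400],None,fx=4,fy=4,interpolation=cv2.INTER_CUBIC))
E
```

```text
(no output)
```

View pics/t1.png

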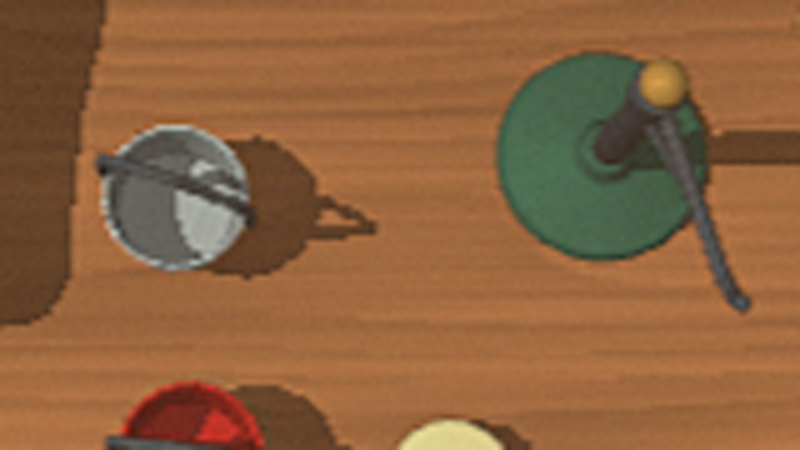

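View pics/t2.png

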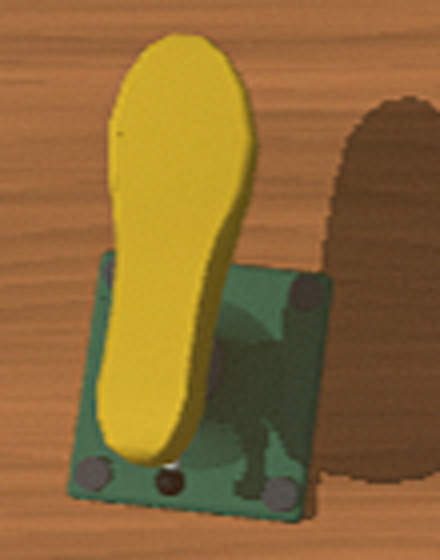

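View pics/s1.png

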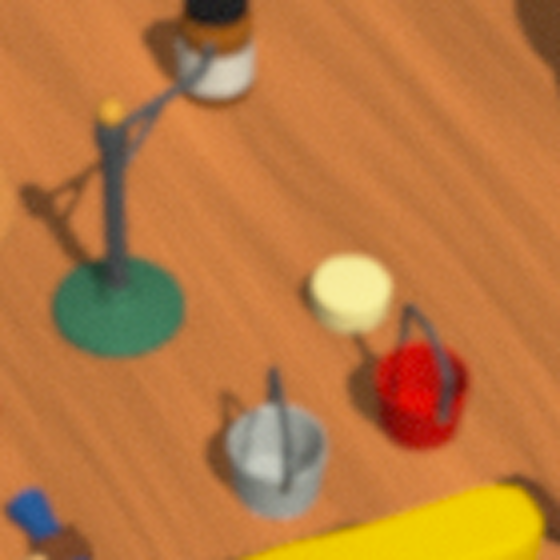

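Run:
```python
from h import *
np.set_printoptions(precision=1,suppress=True)
p=viewer.camera_params('top');s=viewer.camera_params('scene')
def T(x,y): return 280+(x+.5)/5-.5,215+(y+.5)/5-.5
def T2(x,y): return 180+(x+.5)/4-.5,160+(y+.5)/4-.5
def S(x,y): return 260+(x+.5)/4-.5,150+(y+.5)/4-.5
print('pail rim',plane(p,*T(174,197),52))
a=plane(p,*T(106,163),97);b=plane(p,*T(250,213),97);print('bail ends',a,b,(a+b)/2,np.linalg.norm(a-b),np.arctan2(b[1]-a[1],b[0]-a[0]))
print('foot',plane(p,*T(602,156),8));print('ball',plane(p,*T(664,84),212))
print('postfoot',plane(p,*T(610,158),10))
e=plane(p,*T(740,302),212);print('armend',e)
print('ball tri',tri([ray(p,*T(664,84)),ray(s,*S(111,112))]),'end tri',tri([ray(p,*T(740,302)),ray(s,*S(208,50))]))
for z in (12,20):
  c=[plane(p,*T2(*q),z) for q in [(105,250),(332,278),(302,522),(68,495)]]
  print('jack',np.mean(c,0),[np.linalg.norm(c[i]-c[(i+1)%4]) for i in range(4)],[np.arctan2(*(c[i]-c[j])[1::-1]) for i,j in((0,3),(1,2))], np.arctan2(*(c[0]-c[1])[1::-1])-np.pi/2,np.arctan2(*(c[3]-c[2])[1::-1])-np.pi/2)
print('toe',plane(p,*T2(182,34),196),'heel',plane(p,*T2(146,464),196))
im=viewer.get_image('top');hsv=cv2.cvtColor(im,cv2.COLOR_RGB2HSV)
m=cv2.inRange(hsv,(22,150,150),(32,255,255))
n,l,st,ce=cv2.connectedComponentsWithStats(m);i=1+np.argmax(st[1:,4]);print(st[i],ce[i])
c=max(cv2.findContours((l==i).astype(np.uint8),cv2.RETR_EXTERNAL,cv2.CHAIN_APPROX_NONE)[0],key=len)[:,0]
P=np.array([plane(p,*q,196)[:2] for q in c]);print(P[:,0].min(),P[:,0].max())
for th in (.05,0,-.05,-.1,-.15):
  u=np.array([np.cos(th),np.sin(th)]);print(th,np.ptp(P@u))
```

```text
pail rim [537.3  -5.5  52. ]
bail ends [547.7  26.5  97. ] [522.7 -41.9  97. ] [535.2  -7.7  97. ] 72.76400972756268 -1.9212108096727398
foot [ 561.8 -222.9    8. ]
ball [ 561.7 -222.8  212. ]
postfoot [ 560.4 -226.7   10. ]
armend [ 465.1 -251.9  212. ]
ball tri (array([ 562.2, -223.2,  210.1]), [np.float64(0.20118902784231898), np.float64(0.20118902784233755)]) end tri (array([ 466.1, -253.2,  207.8]), [np.float64(0.7753443623155113), np.float64(0.7753443623154399)])
jack [541.  207.7  12. ] [np.float64(146.15550463845233), np.float64(155.9515211606735), np.float64(147.77669643449076), np.float64(157.38956459643683)] [np.float64(-0.12745314135103486), np.float64(-0.11700829186909287)] -0.13770318813392324 -0.12780180535025165
jack [539.8 206.5  20. ] [np.float64(145.36586452014106), np.float64(155.10895571693777), np.float64(146.97829743922307), np.float64(156.53922977862533)] [np.float64(-0.12745314135103453), np.float64(-0.1170082918690928)] -0.1377031881339228 -0.12780180535025165
toe [716.2 194.  196. ] heel [471.5 210.2 196. ]
[ 204  169   39  106 2642] [220.8 217. ]
475.09815689069626 714.2069447621374
0.05 238.3349730614732
0 239.1087878714411
-0.05 240.2802229652064
-0.1 241.20307537423497
-0.15 241.5230457109613
```

{"fn": "step_arm", "kwargs": {
  "moves": [0, 0, 0, 0, 0, 0.03, 0.05, 0, 0, -4.9, 0.02, -0.027, 0, 0.05, 0, 0, -4.9, 0.02, -0.027, 0, 0.05, 0, 0, -4.9, 0.02, -0.027, 0, 0.05, 0, 0, -4.9, 0.02, -0.027, 0, 0.05, 0, 0, -4.9, 0.02, -0.027, 0, 0.05, 0, 0, -4.9, 0.02, -0.027, 0, 0.05, 0, 0, -4.9, 0.02, -0.027, 0, 0.05, 0, 0, -4.9, 0.02, -0.027, 0, 0.05, 0, 0, -4.9, 0.02, -0.027, 0, 0.05, 0, 0, -4.9, 0.02, -0.027, 0, 0.05, 0, 0, -4.9, 0.02, -0.027, 0, 0.05, 0, 0, -4.9, 0.02, -0.027, 0, 0.05, 0, 0, -4.9, 0.02, -0.027, 0, 0.05, 0, 0, -4.9, 0.02, -0.027, 0, 0.05, 0, 0, -4.9, 0.02, -0.027, 0, 0.05, 0, 0, -4.9, 0.02, -0.027, 0, 0.05, 0, 0, -4.9, 0.02, -0.027, 0, 0.05, 0, 0, -4.9, 0.02, -0.027, 0, 0.05, 0, 0, -4.9, 0.02, -0.027, 0, 0.05]
}}

```text
time_s: 1.87
tool_pos: [534.2, 13.5, 278.2]
ee_rot: [-0.0, 0.985, -0.17, -0.0]
wrist_force: [0.6, 0.0, -0.0]
finger_gap: 50.0
```

Run:
```python
from h import *
o=robot.get_obs();print(o['time_s'],o['tool_pos'],o['ee_rot'],o['finger_gap'],o['joint_pos'])
p=viewer.camera_params('wrist');im=viewer.get_image('wrist');cv2.imwrite('pics/w1.png',im[:,:,::-1])
import pickle;pickle.dump(p,open('w1.pkl','wb'))
```

```text
1.8667 [534.15201435  13.54796868 278.19634293] [-2.08050393e-05  9.85469501e-01 -1.69852464e-01 -4.84962947e-05] 50.03536363840814 [-1.31770708e-01  2.24855941e-01  5.13966723e-02  1.39743236e+00
  4.53515418e-05  1.78038553e+00]
```

View pics/w1.png

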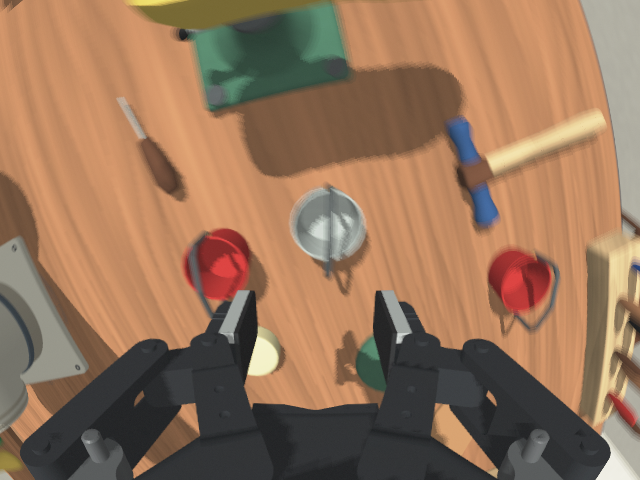

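Run:
```python
import cv2
t=cv2.imread('pics/w1.png')
cv2.imwrite('pics/w1z.png',cv2.resize(t[175:285,270:390],None,fx=5,fy=5,interpolation=cv2.INTER_CUBIC))
```

```text
(no output)
```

View pics/w1z.png

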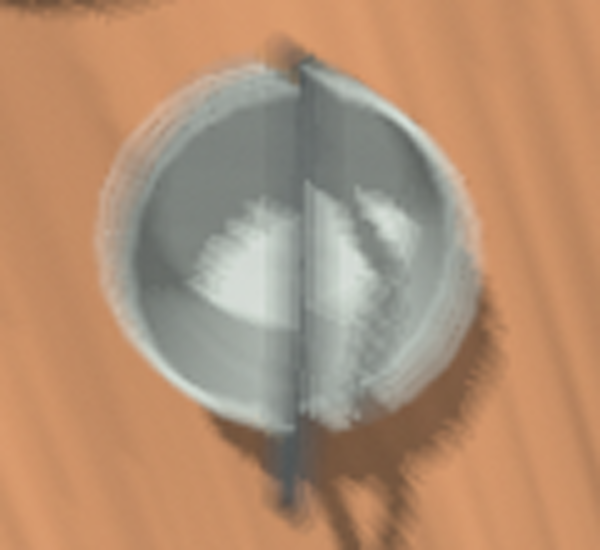

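Run:
```python
from h import *
o=robot.get_obs();print(o['time_s'],o['tool_pos'],o['ee_rot'],o['finger_gap'])
p=viewer.camera_params('wrist');im=viewer.get_image('wrist');cv2.imwrite('pics/w2.png',im[:,:,::-1])
import pickle;pickle.dump(p,open('w2.pkl','wb'))
t=im[:,:,::-1]
cv2.imwrite('pics/w2z.png',cv2.resize(t[175:285,270:390],None,fx=5,fy=5,interpolation=cv2.INTER_CUBIC))
```

```text
1.9167 [537.37731842   9.55720045 277.16623448] [ 8.48668325e-04  9.84715316e-01 -1.74169194e-01  3.42584351e-04] 50.49979356508848
```

View pics/w2z.png

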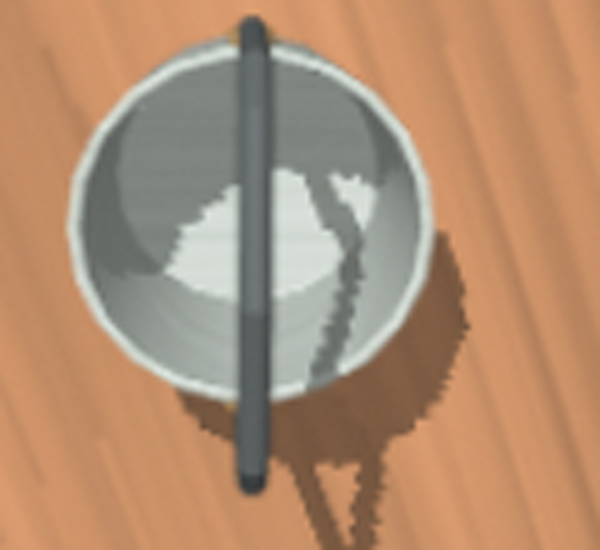

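Run:
```python
from h import *
import pickle
np.set_printoptions(precision=1,suppress=True)
p=pickle.load(open('w2.pkl','rb'))
print('cam',-p['R'].T@p['t'])
W=lambda x,y:(270+(x+.5)/5-.5,175+(y+.5)/5-.5)
print('rim',plane(p,*W(252,222),52,1))
a=plane(p,*W(253,30),98,1);b=plane(p,*W(253,480),97,1);print(a,b,np.linalg.norm(a-b),(a+b)/2,np.degrees(np.arctan2(*(a-b)[1::-1])))
c=np.array([536.5,-6.5]);
for s in(-1,1):
  for yaw in(66,68,70,72):
    d=np.array([np.cos(np.radians(yaw)),np.sin(np.radians(yaw))]);print(s,yaw,[proj(p,[*(c+d*s*r),z],1) for r,z in((0,106),(31,97))])
print((np.array(W(253,30)),W(253,480)))
o=robot.get_obs();print(o['tool_pos'],o['ee_rot'],o['wrist_force'],o['wrist_torque'])
t=viewer.camera_params('top')
for n,u,v,z in(('jar',492,320,105),('wax',370,311,28),('redpail',318,306,52)):print(n,plane(t,u,v,z))
```

```text
cam [562.9  78.9 403. ]
rim [538.   -5.3  52. ]
[552.5  36.5  98. ] [525.5 -38.8  97. ] 80.07158286357047 [539.   -1.2  97.5] 70.235931966456
-1 66 [array([319.7, 236.6]), array([317. , 267.2])]
-1 68 [array([319.7, 236.6]), array([318.2, 267.3])]
-1 70 [array([319.7, 236.6]), array([319.4, 267.3])]
-1 72 [array([319.7, 236.6]), array([320.7, 267.3])]
1 66 [array([319.7, 236.6]), array([322.3, 198.1])]
1 68 [array([319.7, 236.6]), array([321. , 198.1])]
1 70 [array([319.7, 236.6]), array([319.7, 198.1])]
1 72 [array([319.7, 236.6]), array([318.4, 198.1])]
(array([320.2, 180.6]), (320.2, 270.6))
[535.7  11.6 277.1] [ 0.   1.  -0.2 -0. ] [0.1 0.9 0.3] [-0.1  0.   0. ]
jar [ 369.4 -416.7  105. ]
wax [ 397.5 -140.4   28. ]
redpail [410.1 -12.7  52. ]
```

{"fn": "step_arm", "kwargs": {
  "moves": [0, 0, -0.7, 0.0115, 0, 0, 0.04, 0, 0, 0, 0, 0, -0.03, 0.04, 0, 0, 0, 0, 0, -0.03, 0.04, 0, 0, 0, 0, 0, -0.03, 0.04, 0, 0, 0, 0, 0, -0.03, 0.04, 0, 0, 0, 0, 0, -0.02, 0.04, 0, 0, 0, 0, 0, -0.01, 0.04, 0, 0, 0, 0, 0, 0, 0.04, 0, 0, 0, 0, 0, 0, 0.04]
}}

```text
time_s: 2.72
tool_pos: [545.1, 15.4, 128.8]
ee_rot: [-0.0, 0.985, -0.173, 0.0]
wrist_force: [-0.7, -0.8, 0.1]
finger_gap: 40.2
```

Run:
```python
from h import *
o=robot.get_obs();print(o['time_s'],o['tool_pos'],o['ee_rot'],o['finger_gap'])
im=viewer.get_image('wrist');cv2.imwrite('pics/w3.png',im[:,:,::-1])
```

```text
2.7167 [545.09085569  15.36744124 128.834877  ] [-2.18677876e-05  9.84848507e-01 -1.73416887e-01  1.95281937e-06] 40.15890010971369
```

View pics/w3.png

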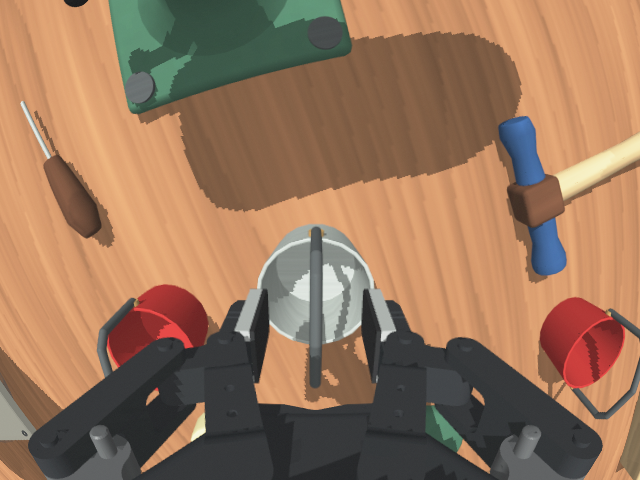

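The wire runs centred between the pads (about column 316). Lowering a further 30 mm and closing.

{"fn": "step_arm", "kwargs": {
  "moves": [0, 0, 0, 0, 0, -0.015, 0.04, 0, 0, 0, 0, 0, -0.015, 0.04, 0, 0, 0, 0, 0, 0, 0.04, 0, 0, 0, 0, 0, 0, 0, 0, 0, 0, 0, 0, 0, 0, 0, 0, 0, 0, 0, 0, 0, 0, 0, 0, 0, 0, 0, 0, 0, 0, 0, 0, 0, 0, 0]
}}

```text
time_s: 3.43
tool_pos: [545.7, 15.2, 99.7]
ee_rot: [-0.0, 0.985, -0.174, 0.001]
wrist_force: [-1.8, 0.9, 6.8]
finger_gap: 3.6
```

{"fn": "step_arm", "kwargs": {
  "moves": [0, 0, 0, 0, 0, 0, 0, 0, 0, 0, 0, 0, 0, 0, 0, 0, 0, 0, 0, 0, 0]
}}

```text
time_s: 3.68
tool_pos: [545.7, 15.2, 99.7]
ee_rot: [-0.0, 0.985, -0.174, 0.001]
wrist_force: [-0.7, 0.9, 6.6]
finger_gap: 3.9
```

Run:
```python
from h import *
im=viewer.get_image('wrist');cv2.imwrite('pics/w4.png',im[:,:,::-1])
o=robot.get_obs();print(o['time_s'],o['tool_pos'],o['wrist_force'],o['finger_gap'])
```

```text
3.7333 [545.64897937  15.18852152  99.70431517] [-0.80547565  0.19207387  6.87608809] 3.434393733222695
```

View pics/w4.png

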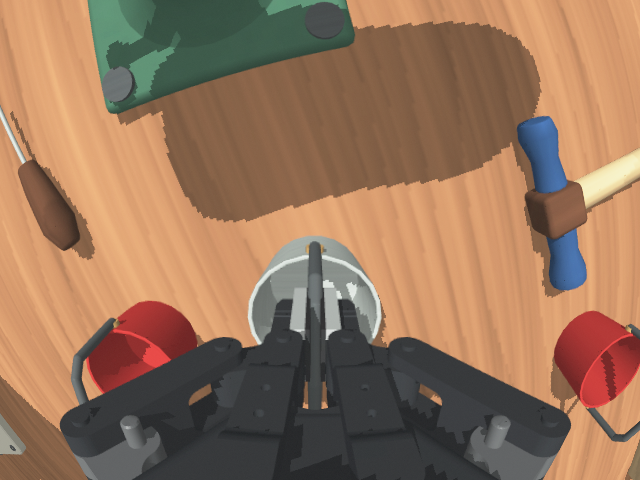

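{"fn": "step_arm", "kwargs": {
  "moves": [0, 0, 0, 0, 0, 0.005, 0, 0, 0, 0, 0, 0, 0.01, 0, 0, 0, 0, 0, 0, 0.015, 0, 0, 0, 0, 0, 0, 0, 0, 0, 0, 0, 0, 0, 0, 0, 0, 0, 0, 0, 0, 0, 0]
}}

```text
time_s: 4.23
tool_pos: [544.9, 15.1, 128.2]
ee_rot: [0.0, 0.985, -0.174, 0.0]
wrist_force: [0.1, -0.0, -1.5]
finger_gap: 3.9
```

Run:
```python
from h import *
im=viewer.get_image('wrist');cv2.imwrite('pics/w5.png',im[:,:,::-1])
o=robot.get_obs();print(o['time_s'],o['tool_pos'],o['wrist_force'],o['wrist_torque'],o['finger_gap'])
```

```text
4.2833 [544.69546878  15.16490362 127.85212178] [ 0.08150812 -0.4234574  -0.80452753] [0.05562565 0.02200012 0.02671692] 3.6533691455879973
```

View pics/w5.png

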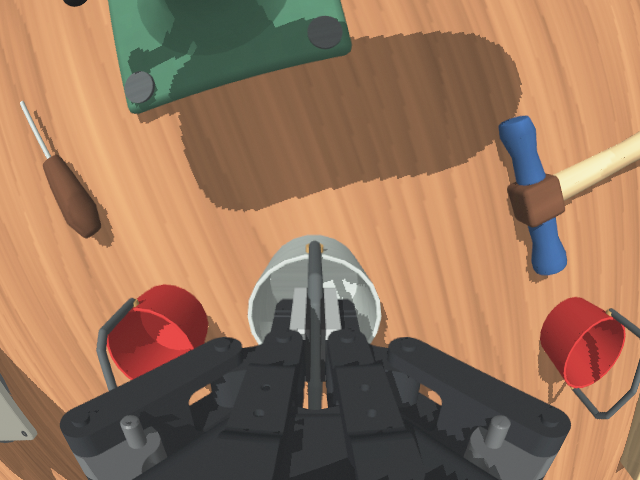

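{"fn": "step_arm", "kwargs": {
  "moves": [0, 0, 0, 0, 0, 0.022, 0, 0, 0, 0, 0, 0, 0.025, 0, 0, 0, 0, 0, 0, 0.025, 0, 0, 0, 0, 0, 0, 0.022, 0, 0, 0, 2.65, -0.0097, -0.0187, 0, 0, 0, 0, 2.65, -0.0097, -0.0187, 0, 0, 0, 0, 2.65, -0.0097, -0.0187, 0, 0, 0, 0, 2.65, -0.0097, -0.0187, 0, 0, 0, 0, 2.65, -0.0097, -0.0187, 0, 0, 0, 0, 2.65, -0.0097, -0.0187, 0, 0, 0, 0, 2.65, -0.0097, -0.0187, 0, 0, 0, 0, 2.65, -0.0097, -0.0187, 0, 0, 0, 0, 2.65, -0.0097, -0.0187, 0, 0, 0, 0, 2.65, -0.0097, -0.0187, 0, 0, 0, 0, 2.65, -0.0097, -0.0187, 0, 0, 0, 0, 2.65, -0.0097, -0.0187, 0, 0, 0, 0, 2.65, -0.0097, -0.0187, 0, 0, 0, 0, 2.65, -0.0097, -0.0187, 0, 0, 0, 0, 0, 0, 0, 0, 0, 0, 0, 0, 0, 0, 0, 0, 0, 0, 0, 0, 0, 0]
}}

```text
invalid input
```

{"fn": "step_arm", "kwargs": {
  "moves": [0, 0, 0, 0, 0, 0, 0, 0, 0, 0, 0, 0, 0, 0]
}}

```text
time_s: 4.45
tool_pos: [544.7, 15.2, 127.7]
ee_rot: [0.0, 0.985, -0.174, -0.001]
wrist_force: [0.1, 0.2, -0.3]
finger_gap: 3.7
```

Run:
```python
from h import *
import pickle
o=robot.get_obs();print(o['time_s'],o['tool_pos'],o['ee_rot'],o['wrist_force'],o['wrist_torque'],o['finger_gap'])
p=viewer.camera_params('wrist');pickle.dump(p,open('w6.pkl','wb'))
im=viewer.get_image('wrist');cv2.imwrite('pics/w6.png',im[:,:,::-1])
im=viewer.get_image('scene');cv2.imwrite('pics/s6.png',cv2.resize(im[110:310,230:400,::-1],None,fx=3,fy=3,interpolation=cv2.INTER_CUBIC))
im=viewer.get_image('top');cv2.imwrite('pics/t6.png',cv2.resize(im[200:350,340:500,::-1],None,fx=4,fy=4,interpolation=cv2.INTER_CUBIC))
```

```text
4.45 [544.68565867  15.16762339 127.71211497] [ 2.58036738e-05  9.84801291e-01 -1.73684062e-01 -5.12335949e-04] [ 0.07446585  0.20997625 -0.2800587 ] [ 0.00289538 -0.00974671 -0.00106012] 3.6733167764823045
```

View pics/w6.png

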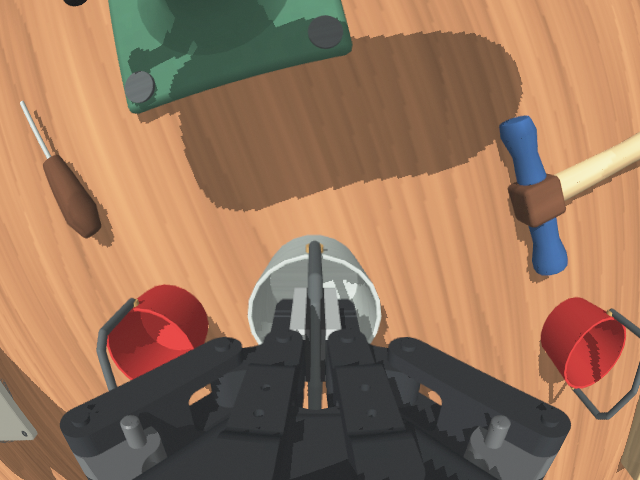

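View pics/s6.png

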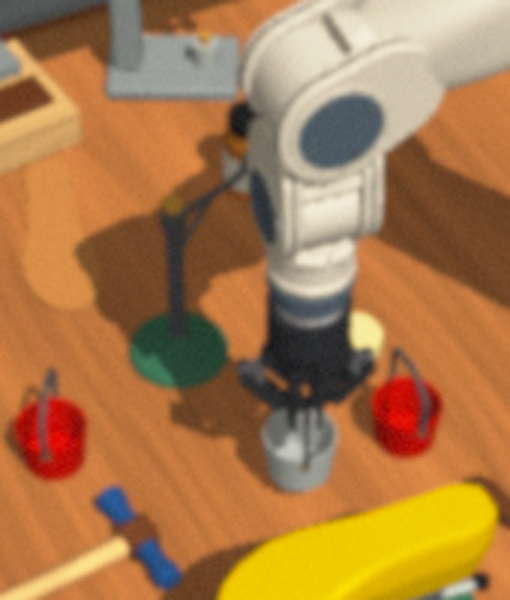

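View pics/t6.png

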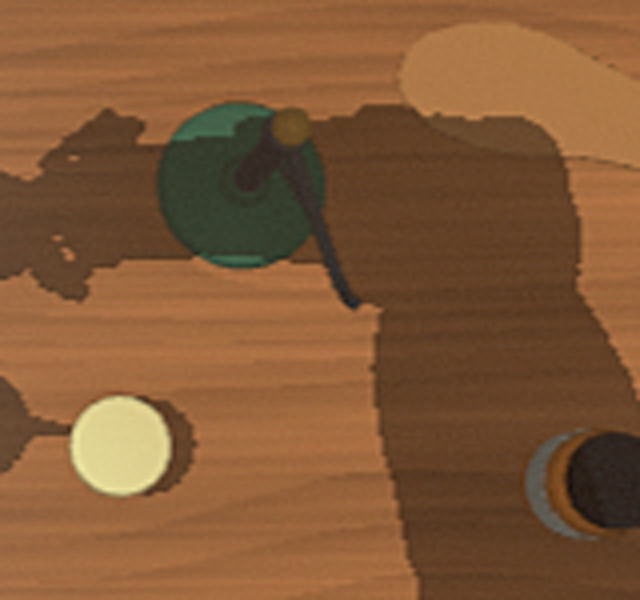

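That call had more than 20 rows and was refused whole, so nothing moved. I'll split it: lift first, then carry.

{"fn": "step_arm", "kwargs": {
  "moves": [0, 0, 0, 0, 0, 0.022, 0, 0, 0, 0, 0, 0, 0.025, 0, 0, 0, 0, 0, 0, 0.025, 0, 0, 0, 0, 0, 0, 0.022, 0]
}}

```text
time_s: 4.93
tool_pos: [545.0, 15.2, 223.6]
ee_rot: [-0.0, 0.985, -0.174, 0.0]
wrist_force: [0.7, 0.2, -1.3]
finger_gap: 3.8
```

{"fn": "step_arm", "kwargs": {
  "moves": [0, 0, 2.65, -0.0097, -0.0187, 0, 0, 0, 0, 2.65, -0.0097, -0.0187, 0, 0, 0, 0, 2.65, -0.0097, -0.0187, 0, 0, 0, 0, 2.65, -0.0097, -0.0187, 0, 0, 0, 0, 2.65, -0.0097, -0.0187, 0, 0, 0, 0, 2.65, -0.0097, -0.0187, 0, 0, 0, 0, 2.65, -0.0097, -0.0187, 0, 0, 0, 0, 2.65, -0.0097, -0.0187, 0, 0, 0, 0, 2.65, -0.0097, -0.0187, 0, 0, 0, 0, 2.65, -0.0097, -0.0187, 0, 0, 0, 0, 2.65, -0.0097, -0.0187, 0, 0, 0, 0, 2.65, -0.0097, -0.0187, 0, 0, 0, 0, 2.65, -0.0097, -0.0187, 0, 0, 0, 0, 2.65, -0.0097, -0.0187, 0, 0, 0, 0, 0, 0, 0, 0, 0, 0, 0, 0, 0, 0, 0, 0]
}}

```text
time_s: 6.27
tool_pos: [408.7, -247.3, 222.1]
ee_rot: [-0.0, 0.989, 0.147, -0.0]
wrist_force: [0.2, 1.2, -1.0]
finger_gap: 3.7
```

{"fn": "step_arm", "kwargs": {
  "moves": [0, 0, 0, 0, 0, 0, 0, 0, 0, 0, 0, 0, 0, 0]
}}

```text
time_s: 6.43
tool_pos: [409.4, -246.0, 222.2]
ee_rot: [-0.0, 0.989, 0.149, 0.0]
wrist_force: [0.2, 0.4, -1.7]
finger_gap: 3.8
```

Run:
```python
from h import *
import pickle
o=robot.get_obs();print(o['time_s'],o['tool_pos'],o['ee_rot'],o['wrist_force'],o['wrist_torque'],o['finger_gap'])
p=viewer.camera_params('wrist');pickle.dump(p,open('w6.pkl','wb'))
im=viewer.get_image('wrist');cv2.imwrite('pics/w7.png',im[:,:,::-1])
im=viewer.get_image('scene');cv2.imwrite('pics/s7.png',cv2.resize(im[110:310,230:400,::-1],None,fx=3,fy=3,interpolation=cv2.INTER_CUBIC))
im=viewer.get_image('top');cv2.imwrite('pics/t7.png',cv2.resize(im[200:350,340:500,::-1],None,fx=4,fy=4,interpolation=cv2.INTER_CUBIC))
```

```text
6.4333 [ 409.41494819 -246.04771262  222.24891218] [-1.14961085e-04  9.88885237e-01  1.48680782e-01  7.18433174e-07] [ 0.18219727  0.44730469 -1.66889715] [-0.01251354 -0.02548744  0.00787663] 3.805717288769559
```

View pics/w7.png

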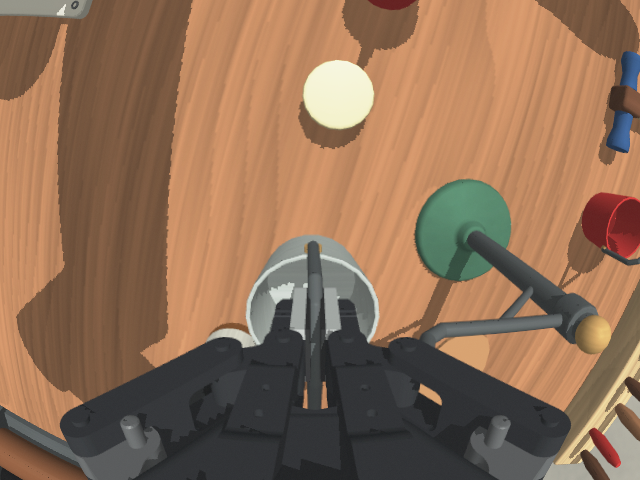

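View pics/s7.png

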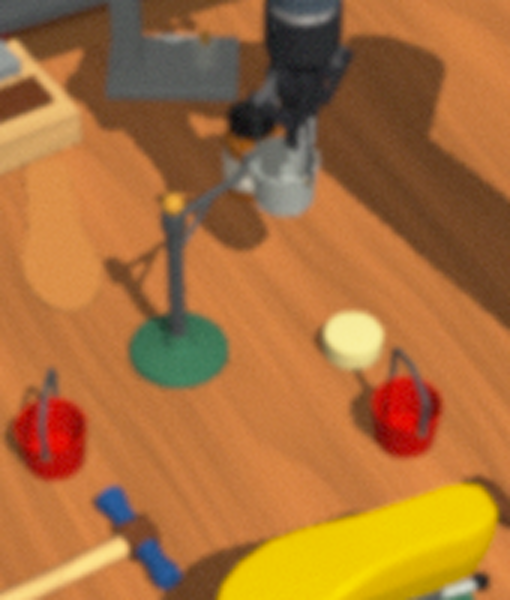

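View pics/t7.png

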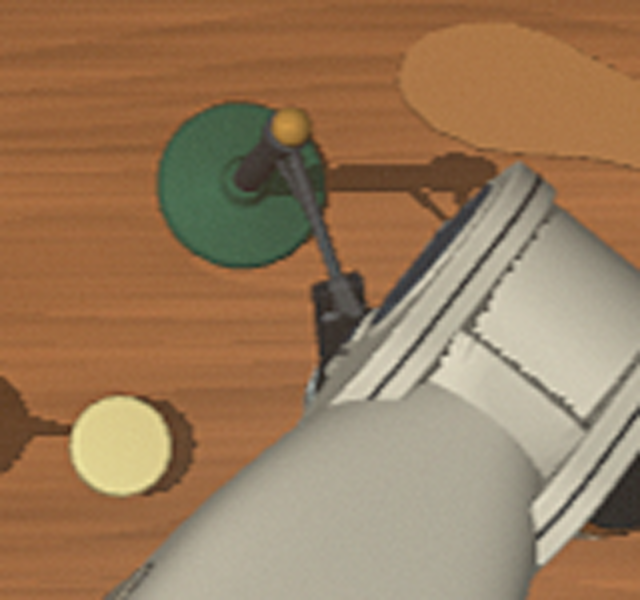

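```bash
python3 - <<'E'
from h import *
import pickle
np.set_printoptions(precision=1,suppress=True)
p=pickle.load(open('w6.pkl','rb'))
print(plane(p,593,335,211,1),plane(p,432,335,206,1))
print('arm pts',plane(p,555,321,190,1),plane(p,470,329,190,1))
c=np.array([562,-223]);th=.298;d=-np.array([np.cos(th),np.sin(th)])
for r,z in ((10,190),(58,190),(88,190),(102,210)):print(proj(p,[*(c+d*r),z],1))
print('tcp',proj(p,[409.4,-246,224],1),'bailtop',proj(p,[415.9,-267,228],1))
E
python3 - <<'E'
import cv2
t=cv2.imread('pics/w7.png')
cv2.imwrite('pics/w7z.png',cv2.resize(t[220:400,400:620],None,fx=3.5,fy=3.5,interpolation=cv2.INTER_CUBIC))
E
```

```text
[ 562.4 -223.4  211. ] [ 466.1 -245.6  206. ]
arm pts [ 548.9 -228.3  190. ] [ 494.6 -245.1  190. ]
[560.7 318.5]
[491.8 325.2]
[440.6 328.7]
[424.7 351.8]
tcp [314.4 327.4] bailtop [314.5 378.3]
```

View pics/w7z.png

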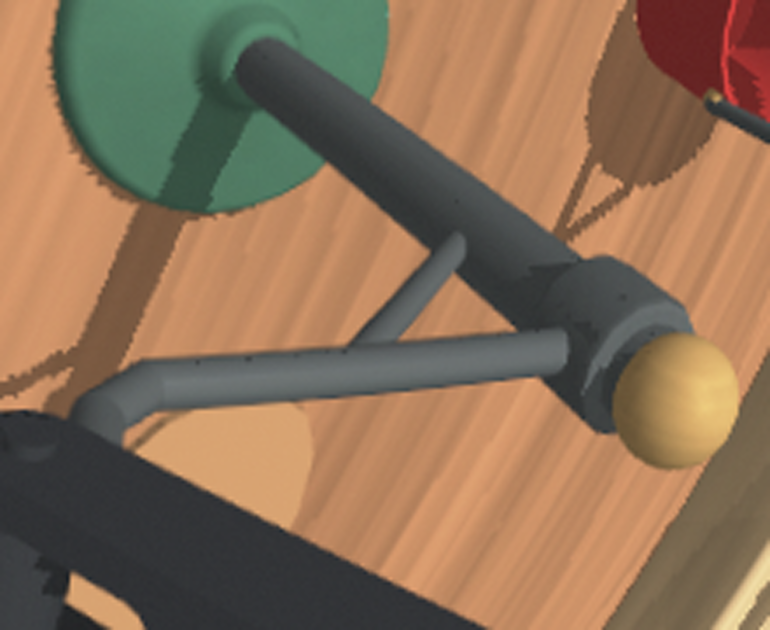

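Hook line from the wrist view agrees with my estimate to about 1 mm. Now sliding the bail over the hook's end.

{"fn": "step_arm", "kwargs": {
  "moves": [0, 0, 0, 0.0074, 0.0023, 0, 0, 0, 0, 0, 0.0074, 0.0023, 0, 0, 0, 0, 0, 0.0074, 0.0023, 0, 0, 0, 0, 0, 0.0074, 0.0023, 0, 0, 0, 0, 0, 0.0074, 0.0023, 0, 0, 0, 0, 0, 0.0074, 0.0023, 0, 0, 0, 0, 0, 0.0074, 0.0023, 0, 0, 0, 0, 0, 0.0074, 0.0023, 0, 0, 0, 0, 0, 0.0074, 0.0023, 0, 0, 0, 0, 0, 0.0074, 0.0023, 0, 0, 0, 0, 0, 0.0074, 0.0023, 0, 0, 0, 0, 0, 0.0074, 0.0023, 0, 0, 0, 0, 0, 0, 0, 0, 0, 0, 0, 0, 0, 0, 0, 0, 0, 0, 0, 0, 0, 0, 0]
}}

```text
time_s: 7.83
tool_pos: [497.8, -219.0, 222.2]
ee_rot: [-0.0, 0.989, 0.149, -0.0]
wrist_force: [-0.0, 0.5, -1.4]
finger_gap: 3.8
```

Run:
```python
from h import *
o=robot.get_obs();print(o['time_s'],o['tool_pos'],o['ee_rot'],o['wrist_force'],o['wrist_torque'],o['finger_gap'])
im=viewer.get_image('wrist');cv2.imwrite('pics/w8.png',im[:,:,::-1])
im=viewer.get_image('scene');cv2.imwrite('pics/s8.png',cv2.resize(im[110:310,230:400,::-1],None,fx=3,fy=3,interpolation=cv2.INTER_CUBIC))
```

```text
7.8333 [ 497.81596956 -218.99192252  222.20343388] [-6.51821260e-05  9.88878934e-01  1.48722630e-01 -1.69018728e-04] [-4.36632496e-04  5.40725305e-01 -1.41165312e+00] [0.00284496 0.04519344 0.01368752] 3.8338351362912304
```

View pics/w8.png

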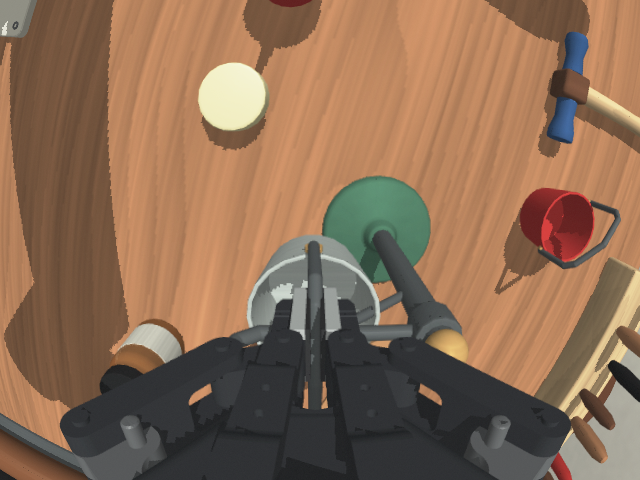

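View pics/s8.png

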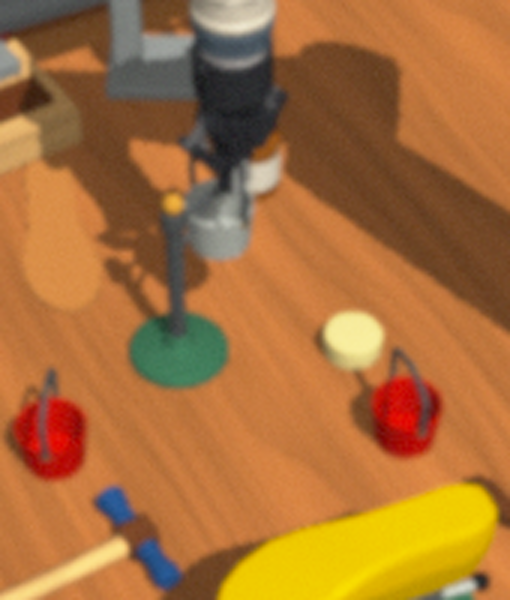

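{"fn": "step_arm", "kwargs": {
  "moves": [0, 0, 0, 0, 0, -0.005, 0, 0, 0, 0, 0, 0, -0.005, 0, 0, 0, 0, 0, 0, -0.005, 0, 0, 0, 0, 0, 0, -0.005, 0, 0, 0, 0, 0, 0, -0.002, 0, 0, 0, 0, 0, 0, -0.002, 0, 0, 0, 0, 0, 0, 0, 0, 0, 0, 0, 0, 0, 0, 0]
}}

```text
time_s: 8.6
tool_pos: [498.0, -219.1, 198.3]
ee_rot: [0.0, 0.989, 0.149, -0.0]
wrist_force: [-0.6, -1.1, -1.1]
finger_gap: 3.6
```

Run:
```python
from h import *
o=robot.get_obs();print(o['time_s'],o['tool_pos'],o['ee_rot'],o['wrist_force'],o['wrist_torque'],o['finger_gap'])
im=viewer.get_image('wrist');cv2.imwrite('pics/w9.png',im[:,:,::-1])
```

```text
8.6 [ 497.99870891 -219.07962884  198.27627897] [ 7.37623496e-07  9.88890747e-01  1.48644171e-01 -1.42545235e-05] [-0.56814759 -1.0788533  -1.06535963] [-0.00674755 -0.02843355  0.02759173] 3.597270077754478
```

View pics/w9.png

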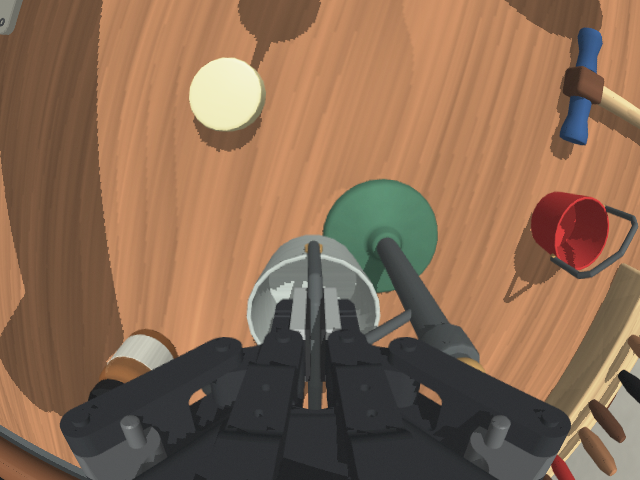

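{"fn": "step_arm", "kwargs": {
  "moves": [0, 0, 0, 0, 0, -0.002, 0, 0, 0, 0, 0, 0, -0.002, 0, 0, 0, 0, 0, 0, -0.002, 0, 0, 0, 0, 0, 0, 0, 0, 0, 0, 0, 0, 0, 0, 0]
}}

```text
time_s: 9.07
tool_pos: [497.9, -219.0, 192.1]
ee_rot: [-0.0, 0.989, 0.149, -0.0]
wrist_force: [-0.3, 0.0, -0.3]
finger_gap: 4.1
```

{"fn": "step_arm", "kwargs": {
  "moves": [0, 0, 0, 0, 0, -0.001, 0, 0, 0, 0, 0, 0, 0, 0]
}}

```text
time_s: 9.23
tool_pos: [498.0, -219.0, 191.2]
ee_rot: [-0.0, 0.989, 0.149, -0.0]
wrist_force: [-0.6, 0.3, -2.0]
finger_gap: 3.7
```

{"fn": "step_arm", "kwargs": {
  "moves": [0, 0, 0, 0, 0, -0.001, 0, 0, 0, 0, 0, 0, 0, 0]
}}

```text
time_s: 9.4
tool_pos: [498.0, -219.1, 190.5]
ee_rot: [0.0, 0.989, 0.149, 0.0]
wrist_force: [-0.4, 0.6, 2.0]
finger_gap: 3.6
```

Contact with the hook felt (about 3 N taken up). Releasing.

{"fn": "step_arm", "kwargs": {
  "moves": [0, 0, 0, 0, 0, 0, 0.012, 0, 0, 0, 0, 0, 0, 0.02, 0, 0, 0, 0, 0, 0, 0.03, 0, 0, 0, 0, 0, 0, 0.03, 0, 0, 0, 0, 0, 0, 0.03, 0, 0, 0, 0, 0, 0, 0.03]
}}

```text
time_s: 9.9
tool_pos: [498.0, -219.0, 190.3]
ee_rot: [-0.0, 0.989, 0.149, -0.0]
wrist_force: [0.1, 0.0, -0.8]
finger_gap: 30.3
```

Run:
```python
from h import *
o=robot.get_obs();print(o['time_s'],o['tool_pos'],o['wrist_force'],o['wrist_torque'],o['finger_gap'])
im=viewer.get_image('wrist');cv2.imwrite('pics/w10.png',im[:,:,::-1])
im=viewer.get_image('scene');cv2.imwrite('pics/s10.png',cv2.resize(im[110:310,230:400,::-1],None,fx=3,fy=3,interpolation=cv2.INTER_CUBIC))
```

```text
9.9 [ 497.9795269  -219.04939144  190.2584853 ] [ 0.10908823  0.03004944 -0.84889826] [-0.00419625 -0.02716137  0.02173128] 30.342821590795417
```

View pics/w10.png

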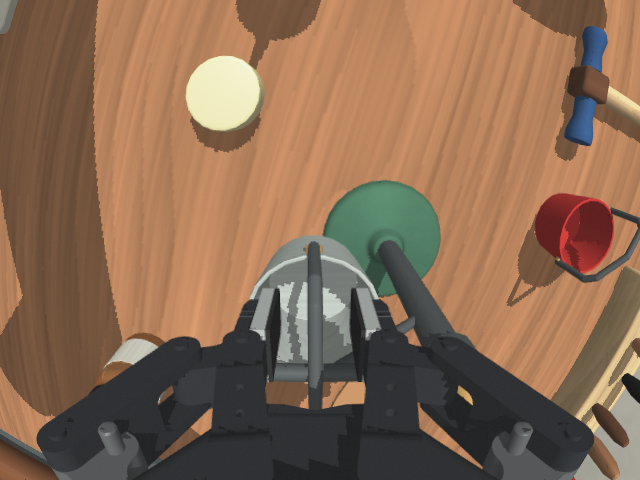

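View pics/s10.png

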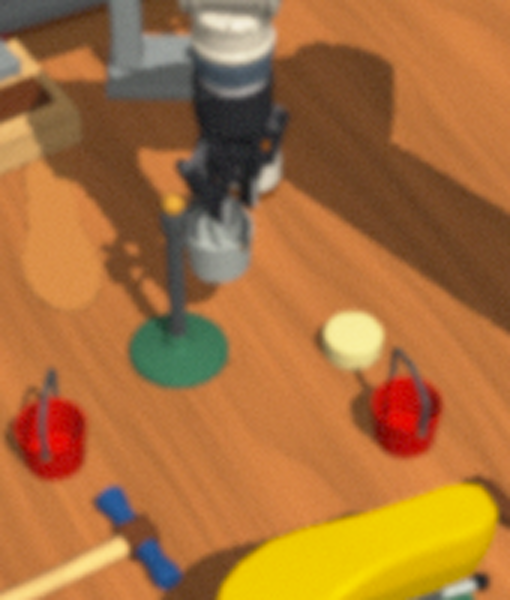

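Pail hangs on the arm. Going straight up, then travelling to above the last.

{"fn": "step_arm", "kwargs": {
  "moves": [0, 0, 0, 0, 0, 0.01, 0.03, 0, 0, 0, 0, 0, 0.02, 0.03, 0, 0, 0, 0, 0, 0.03, 0.03, 0, 0, 0, 0, 0, 0.03, 0.03, 0, 0, 0, 0, 0, 0.03, 0.03, 0, 0, 0, 0, 0, 0, 0.03]
}}

```text
time_s: 10.5
tool_pos: [499.0, -219.7, 316.8]
ee_rot: [0.003, 0.989, 0.149, 0.003]
wrist_force: [0.5, 0.8, 0.2]
finger_gap: 30.2
```

{"fn": "step_arm", "kwargs": {
  "moves": [0, 0, 5, 0.0035, 0.033, 0, 0.0854, 0, 0, 5, 0.0035, 0.033, 0, 0.0854, 0, 0, 5, 0.0035, 0.033, 0, 0.0854, 0, 0, 5, 0.0035, 0.033, 0, 0.0854, 0, 0, 5, 0.0035, 0.033, 0, 0.0854, 0, 0, 5, 0.0035, 0.033, 0, 0.0854, 0, 0, 5, 0.0035, 0.033, 0, 0.0854, 0, 0, 5, 0.0035, 0.033, 0, 0.0854, 0, 0, 5, 0.0035, 0.033, 0, 0.0854, 0, 0, 5, 0.0035, 0.033, 0, 0.0854, 0, 0, 5, 0.0035, 0.033, 0, 0.0854, 0, 0, 5, 0.0035, 0.033, 0, 0.0854, 0, 0, 5.5, 0, 0.03, 0, 0.0854, 0, 0, 0, 0, 0, 0, 0.0854, 0, 0, 0, 0, 0, 0, 0.0854, 0, 0, 0, 0, 0, 0, 0.0854]
}}

```text
time_s: 11.83
tool_pos: [539.9, 206.8, 310.5]
ee_rot: [0.0, 0.751, 0.66, -0.0]
wrist_force: [-0.5, 1.0, 0.7]
finger_gap: 85.2
```

Run:
```python
from h import *
import pickle
o=robot.get_obs();print(o['time_s'],o['tool_pos'],o['ee_rot'],o['wrist_force'],o['finger_gap'],o['joint_pos'])
p=viewer.camera_params('wrist');pickle.dump(p,open('w11.pkl','wb'))
im=viewer.get_image('wrist');cv2.imwrite('pics/w11.png',im[:,:,::-1])
im=viewer.get_image('scene');cv2.imwrite('pics/s11.png',cv2.resize(im[110:310,230:400,::-1],None,fx=3,fy=3,interpolation=cv2.INTER_CUBIC))
im=viewer.get_image('top');cv2.imwrite('pics/t11.png',im[:,:,::-1])
```

```text
11.8333 [539.88217164 206.7947159  310.54851718] [ 1.56133376e-04  7.51495219e-01  6.59738517e-01 -3.38573727e-05] [-0.4916611   0.99421403  0.66035405] 85.16129943395575 [ 2.20834354e-01  2.99813415e-01  2.35966072e-01  1.50685881e+00
 -3.06536841e-04  3.50689131e-01]
```

View pics/w11.png

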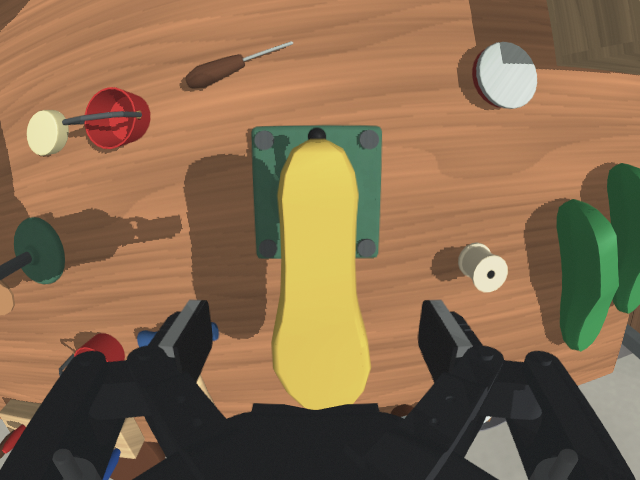

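View pics/s11.png

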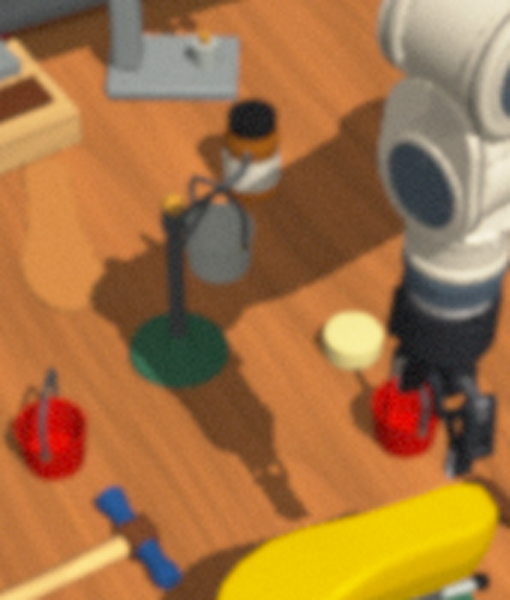

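View pics/t11.png

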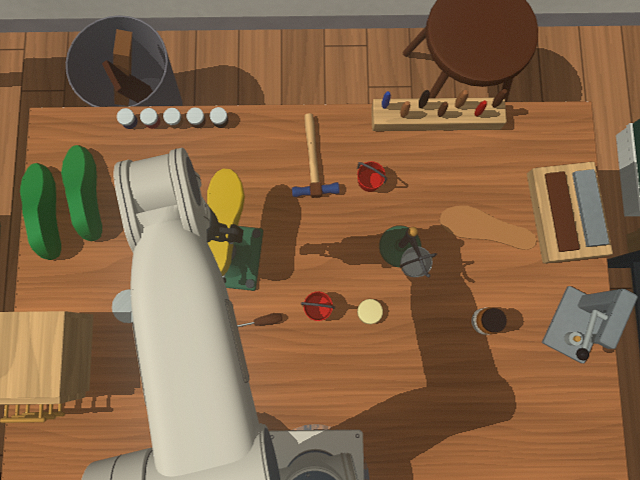

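```bash
python3 - <<'E'
from h import *
import pickle
np.set_printoptions(precision=1,suppress=True)
p=pickle.load(open('w11.pkl','rb'));im=cv2.imread('pics/w11.png')
print('cam',-p['R'].T@p['t'])
for z in (10,16):
  c=np.array([plane(p,*q,z,1) for q in [(253,127),(382,127),(378,258),(258,257)]])
  print(z,c.mean(0),[np.linalg.norm(c[i]-c[(i+1)%4]) for i in range(4)],[np.arctan2(*(c[a]-c[b])[1::-1]) for a,b in((2,1),(3,0))],[np.arctan2(*(c[a]-c[b])[1::-1])-np.pi/2 for a,b in((1,0),(2,3))])
hsv=cv2.cvtColor(im,cv2.COLOR_BGR2HSV);m=cv2.inRange(hsv,(20,120,120),(33,255,255))
m[:, :270]=0;m[:,375:]=0
for v in range(150,400,12):
  xs=np.where(m[v])[0]
  a=plane(p,xs[0]-.5,v,196,1);b=plane(p,xs[-1]+.5,v,196,1)
  print(v,xs[0],xs[-1],((a+b)/2)[:2],np.linalg.norm(a-b))
ys=np.where(m.sum(1)>0)[0];print('heel',ys[0],plane(p,318,ys[0],196,1))
E
cat > z.py <<'E'
import cv2
t=cv2.imread('pics/w11.png')
cv2.imwrite('pics/w11z.png',cv2.resize(t[110:420,230:400],None,fx=1.9*1,fy=1.9,interpolation=cv2.INTER_CUBIC))
E
python3 z.py
```

```text
cam [466.8 216.1 436.4]
10 [541.8 209.5  10. ] [np.float64(147.23205575117686), np.float64(158.17522669199454), np.float64(147.62439193811403), np.float64(156.66595529840865)] [np.float64(-0.12180037146971294), np.float64(-0.12420302906110198)] [np.float64(-0.12725085069579856), np.float64(-0.13746376827193552)]
16 [540.8 209.5  16. ] [np.float64(145.1604598192458), np.float64(155.9496573044342), np.float64(145.5472757270246), np.float64(154.46162177869752)] [np.float64(-0.12180037146971302), np.float64(-0.124203029061102)] [np.float64(-0.12725085069579833), np.float64(-0.1374637682719364)]
150 294 343 [480.5 216.4] 32.14341959060771
162 287 349 [488.2 215.1] 40.72763104866769
174 282 354 [496.  214.1] 47.48841267711066
186 281 356 [503.9 213.5] 49.76036100162324
198 280 357 [511.8 212.4] 51.43276775107187
210 282 356 [519.9 211.7] 49.821298148323066
222 283 355 [528.1 210.7] 48.892327943888944
234 283 355 [536.4 209.7] 49.34172433973557
246 284 355 [544.9 208.9] 49.148884324987
258 284 355 [553.6 207.9] 49.679894971077026
270 281 355 [562.3 205.7] 52.363073082221426
282 281 355 [571.4 204.6] 53.01906979950403
294 280 356 [580.7 203.4] 55.1751520129077
306 280 358 [590.4 202.9] 57.43745793010828
318 278 361 [600.5 202. ] 62.04795708546243
330 275 365 [611.  201.1] 68.38269891776699
342 272 367 [621.7 199.4] 73.4506340771429
354 273 368 [633.1 198.8] 74.8316858092
366 273 370 [645.  198.2] 77.94427966766165
378 279 367 [657.3 197.9] 72.21489743746524
390 286 363 [670.3 197.6] 64.64661538413496
heel 140 [474.1 216.9 196. ]
```

View pics/w11z.png

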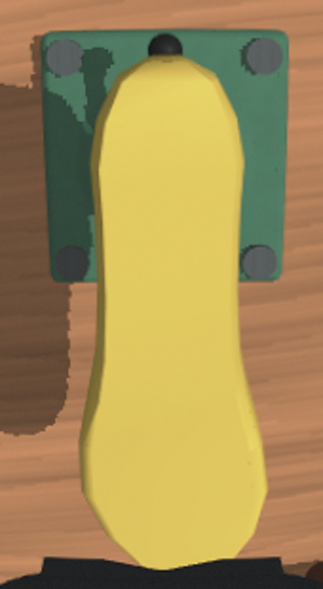

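{"fn": "step_arm", "kwargs": {
  "moves": [0, 0, 0.4, 0.0016, 0.002, 0, 0.0854, 0, 0, 0, 0, 0, -0.03, 0.0854, 0, 0, 0, 0, 0, -0.03, 0.0854, 0, 0, 0, 0, 0, -0.03, 0.0854, 0, 0, 0, 0, 0, -0.025, 0.0854, 0, 0, 0, 0, 0, -0.02, 0.0854, 0, 0, 0, 0, 0, -0.01, 0.0854, 0, 0, 0, 0, 0, 0, 0.0854, 0, 0, 0, 0, 0, 0, 0.0854]
}}

```text
time_s: 12.73
tool_pos: [541.9, 208.7, 165.8]
ee_rot: [0.0, 0.749, 0.662, 0.0]
wrist_force: [-0.6, -1.2, 0.3]
finger_gap: 85.8
```

Run:
```python
from h import *
o=robot.get_obs();print(o['time_s'],o['tool_pos'],o['ee_rot'],o['wrist_force'],o['finger_gap'])
im=viewer.get_image('wrist');cv2.imwrite('pics/w12.png',im[:,:,::-1])
```

```text
12.7333 [541.91214586 208.67238007 165.84597651] [3.25398678e-05 7.49151562e-01 6.62398620e-01 6.78407594e-05] [-0.58651175 -1.2074698   0.29138088] 85.76156898715573
```

View pics/w12.png

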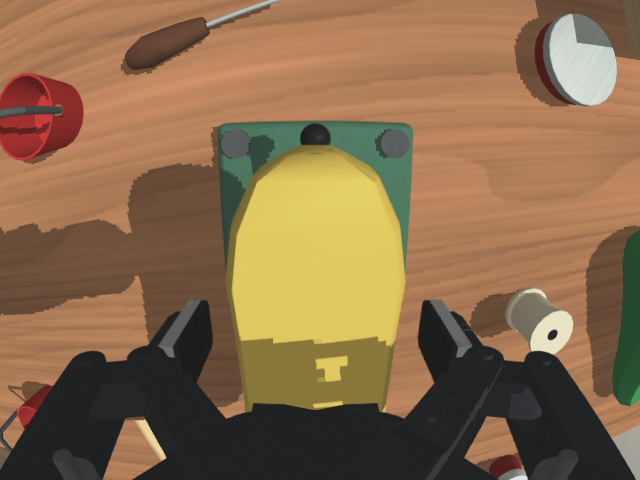

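Last centred between the jaws (sides at about 232 and 403; pads at 211 and 420). Closing.

{"fn": "step_arm", "kwargs": {
  "moves": [0, 0, 0, 0, 0, 0, 0.03, 0, 0, 0, 0, 0, 0, 0.03, 0, 0, 0, 0, 0, 0, 0.03, 0, 0, 0, 0, 0, 0, 0.0, 0, 0, 0, 0, 0, 0, 0.0, 0, 0, 0, 0, 0, 0, 0.0, 0, 0, 0, 0, 0, 0, 0.0]
}}

```text
time_s: 13.37
tool_pos: [542.1, 209.1, 166.5]
ee_rot: [0.001, 0.749, 0.663, 0.001]
wrist_force: [-0.3, -0.7, 5.6]
finger_gap: 53.3
```

Run:
```python
from h import *
o=robot.get_obs();print(o['time_s'],o['tool_pos'],o['ee_rot'],o['wrist_force'],o['wrist_torque'],o['finger_gap'])
im=viewer.get_image('wrist');cv2.imwrite('pics/w13.png',im[:,:,::-1])
```

```text
13.3667 [542.0978864  209.11807905 166.49363611] [5.31534705e-04 7.48944216e-01 6.62632126e-01 9.72486576e-04] [-0.34126532 -0.70598458  5.58161597] [0.01841333 0.15715779 0.03886895] 53.34644705576357
```

View pics/w13.png

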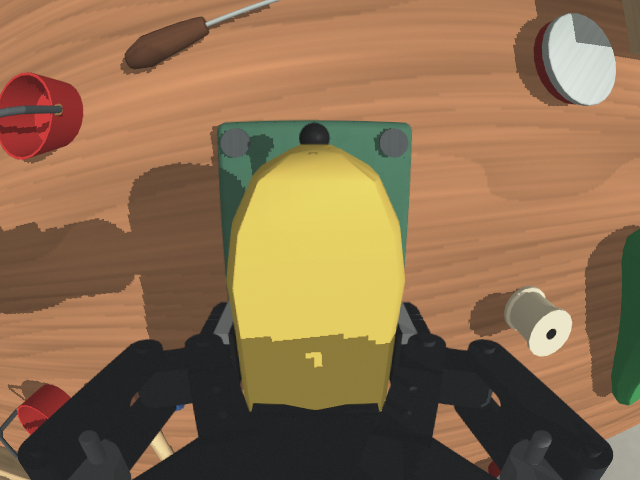

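```bash
cat > plan.py <<'E'
import numpy as np,sys
def rows(t0,t1,n,h0,rise):
    yaw=np.radians(-7);u=np.array([np.cos(yaw),np.sin(yaw),0]);v=np.array([-u[1],u[0],0])
    t=np.radians(np.linspace(t0,t1,n+1));h=h0+np.linspace(0,rise,n+1)
    P=np.round((np.outer(-h*np.sin(t),v)+np.outer(h*np.cos(t),[0,0,1]))*10)/1e4
    d=(t1-t0)/n
    for i in range(n):
        print([round(d*u[0],2),round(d*u[1],2),0]+[round(float(q),4) for q in P[i+1]-P[i]]+[0])
if __name__=='__main__': rows(*[float(a) if i!=2 else int(a) for i,a in enumerate(sys.argv[1:])])
E
python3 plan.py 0 11.5 5 30.5 1.5; echo; python3 plan.py 11.5 -11.5 10 32 3.5; echo;python3 plan.py -11.5 11.5 10 35.5 3.5
```

```text
[np.float64(2.28), np.float64(-0.28), 0, -0.0002, -0.0012, 0.0003, 0]
[np.float64(2.28), np.float64(-0.28), 0, -0.0001, -0.0013, 0.0002, 0]
[np.float64(2.28), np.float64(-0.28), 0, -0.0002, -0.0012, 0.0002, 0]
[np.float64(2.28), np.float64(-0.28), 0, -0.0001, -0.0013, 0.0001, 0]
[np.float64(2.28), np.float64(-0.28), 0, -0.0002, -0.0013, 0.0001, 0]

[np.float64(-2.28), np.float64(0.28), 0, 0.0002, 0.0012, 0.0005, 0]
[np.float64(-2.28), np.float64(0.28), 0, 0.0001, 0.0012, 0.0006, 0]
[np.float64(-2.28), np.float64(0.28), 0, 0.0002, 0.0013, 0.0004, 0]
[np.float64(-2.28), np.float64(0.28), 0, 0.0001, 0.0013, 0.0005, 0]
[np.float64(-2.28), np.float64(0.28), 0, 0.0002, 0.0013, 0.0004, 0]
[np.float64(-2.28), np.float64(0.28), 0, 0.0002, 0.0014, 0.0003, 0]
[np.float64(-2.28), np.float64(0.28), 0, 0.0001, 0.0013, 0.0002, 0]
[np.float64(-2.28), np.float64(0.28), 0, 0.0002, 0.0014, 0.0002, 0]
[np.float64(-2.28), np.float64(0.28), 0, 0.0002, 0.0015, 0.0002, 0]
[np.float64(-2.28), np.float64(0.28), 0, 0.0002, 0.0014, 0.0001, 0]

[np.float64(2.28), np.float64(-0.28), 0, -0.0002, -0.0013, 0.0006, 0]
[np.float64(2.28), np.float64(-0.28), 0, -0.0002, -0.0014, 0.0005, 0]
[np.float64(2.28), np.float64(-0.28), 0, -0.0001, -0.0014, 0.0005, 0]
[np.float64(2.28), np.float64(-0.28), 0, -0.0002, -0.0014, 0.0005, 0]
[np.float64(2.28), np.float64(-0.28), 0, -0.0002, -0.0015, 0.0003, 0]
[np.float64(2.28), np.float64(-0.28), 0, -0.0002, -0.0015, 0.0004, 0]
[np.float64(2.28), np.float64(-0.28), 0, -0.0002, -0.0015, 0.0002, 0]
[np.float64(2.28), np.float64(-0.28), 0, -0.0002, -0.0016, 0.0002, 0]
[np.float64(2.28), np.float64(-0.28), 0, -0.0002, -0.0015, 0.0002, 0]
[np.float64(2.28), np.float64(-0.28), 0, -0.0001, -0.0016, 0.0, 0]
```

First half swing to the right, gently.

{"fn": "step_arm", "kwargs": {
  "moves": [2.28, -0.28, 0, -0.0002, -0.0012, 0.0003, 0, 2.28, -0.28, 0, -0.0001, -0.0013, 0.0002, 0, 2.28, -0.28, 0, -0.0002, -0.0012, 0.0002, 0, 2.28, -0.28, 0, -0.0001, -0.0013, 0.0001, 0, 2.28, -0.28, 0, -0.0002, -0.0013, 0.0001, 0]
}}

```text
time_s: 13.83
tool_pos: [541.1, 200.5, 166.2]
ee_rot: [-0.065, 0.746, 0.659, 0.074]
wrist_force: [2.1, -10.2, -10.9]
finger_gap: 53.2
```

{"fn": "step_arm", "kwargs": {
  "moves": [-2.28, 0.28, 0, 0.0002, 0.0012, 0.0005, 0, -2.28, 0.28, 0, 0.0001, 0.0012, 0.0006, 0, -2.28, 0.28, 0, 0.0002, 0.0013, 0.0004, 0, -2.28, 0.28, 0, 0.0001, 0.0013, 0.0005, 0, -2.28, 0.28, 0, 0.0002, 0.0013, 0.0004, 0]
}}

```text
time_s: 14.25
tool_pos: [541.9, 208.9, 167.6]
ee_rot: [0.001, 0.749, 0.663, -0.001]
wrist_force: [5.8, 1.1, -16.0]
finger_gap: 53.4
```

Run:
```python
from h import *
o=robot.get_obs();print(o['time_s'],o['tool_pos'],o['ee_rot'],o['wrist_force'],o['wrist_torque'],o['finger_gap'])
im=viewer.get_image('wrist');cv2.imwrite('pics/w14.png',im[:,:,::-1])
```

```text
14.25 [541.93362009 208.91378187 167.57838904] [ 5.74770597e-04  7.49058514e-01  6.62502942e-01 -9.29099766e-04] [  5.75807713   1.06057245 -16.04062252] [ 0.68586583 -1.2566786   0.07828049] 53.35942457859415
```

View pics/w14.png

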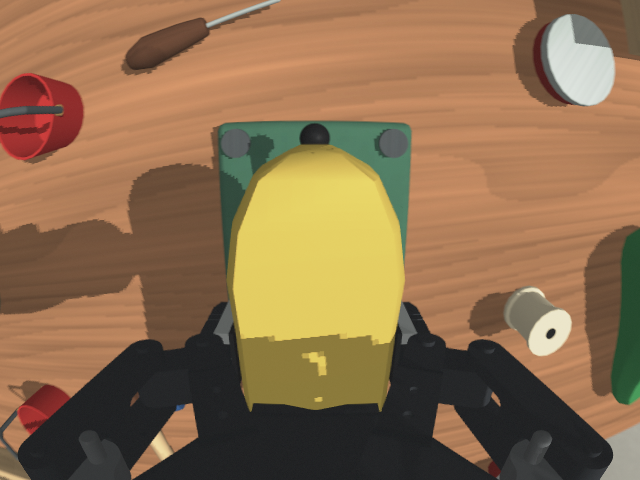

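{"fn": "step_arm", "kwargs": {
  "moves": [-2.28, 0.28, 0, 0.0002, 0.0014, 0.0003, 0, -2.28, 0.28, 0, 0.0001, 0.0013, 0.0002, 0, -2.28, 0.28, 0, 0.0002, 0.0014, 0.0002, 0, -2.28, 0.28, 0, 0.0002, 0.0015, 0.0002, 0, -2.28, 0.28, 0, 0.0002, 0.0014, 0.0001, 0]
}}

```text
time_s: 14.72
tool_pos: [543.1, 217.8, 169.0]
ee_rot: [0.066, 0.745, 0.66, -0.074]
wrist_force: [3.5, 9.7, -10.0]
finger_gap: 53.0
```

{"fn": "step_arm", "kwargs": {
  "moves": [2.28, -0.28, 0, -0.0002, -0.0013, 0.0006, 0, 2.28, -0.28, 0, -0.0002, -0.0014, 0.0005, 0, 2.28, -0.28, 0, -0.0001, -0.0014, 0.0005, 0, 2.28, -0.28, 0, -0.0002, -0.0014, 0.0005, 0, 2.28, -0.28, 0, -0.0002, -0.0015, 0.0003, 0]
}}

```text
time_s: 15.13
tool_pos: [541.8, 208.8, 171.0]
ee_rot: [-0.001, 0.749, 0.663, 0.0]
wrist_force: [5.0, -1.4, -11.5]
finger_gap: 53.2
```

Run:
```python
from h import *
o=robot.get_obs();print(o['time_s'],o['tool_pos'],o['ee_rot'],o['wrist_force'],o['wrist_torque'],o['finger_gap'])
im=viewer.get_image('wrist');cv2.imwrite('pics/w15.png',im[:,:,::-1])
im=viewer.get_image('scene');cv2.imwrite('pics/s15.png',cv2.resize(im[230:390,260:460,::-1],None,fx=3.5,fy=3.5,interpolation=cv2.INTER_CUBIC))
```

```text
15.1333 [541.80263757 208.75084347 170.95035091] [-5.48607323e-04  7.48964079e-01  6.62610349e-01  1.80371576e-04] [  5.0452584   -1.38111361 -11.48151266] [-0.30115729 -0.89508181  0.07619143] 53.20753407481329
```

View pics/w15.png

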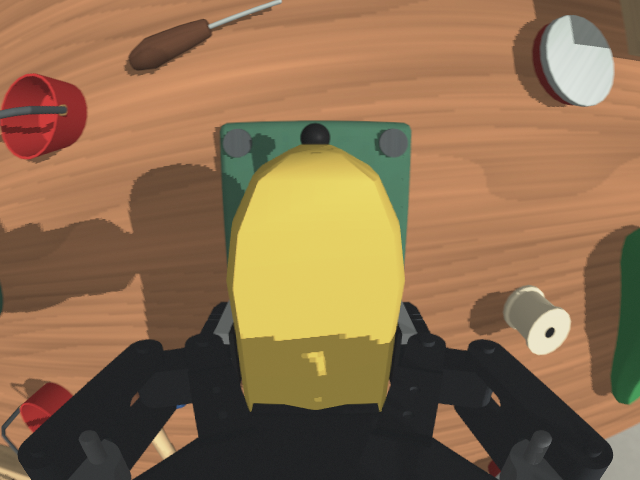

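View pics/s15.png

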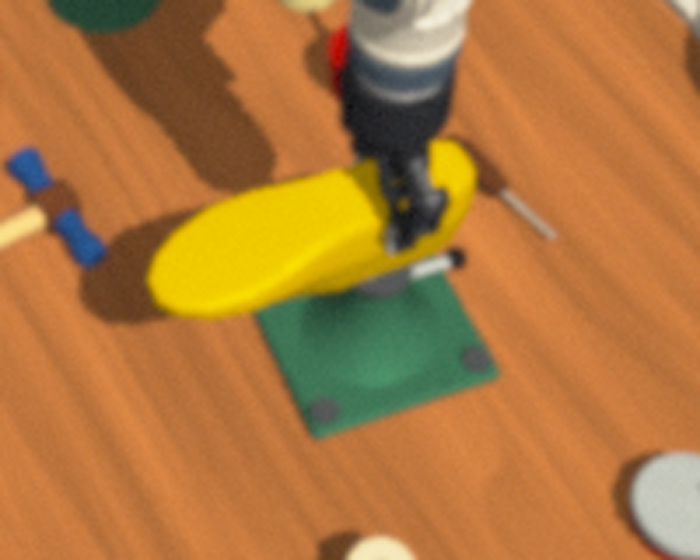

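The last is rising (about 4.5 mm so far) with about 11 N pull, and the jack is still. Continuing with a full left-right cycle per call.

```bash
python3 plan.py 0 11.5 5 36 1.8|sed 's/np.float64//g'; echo; python3 plan.py 11.5 -11.5 10 37.8 3.7|sed 's/np.float64//g'; echo;python3 plan.py -11.5 0 5 41.5 1.8|sed 's/np.float64//g'; echo 2;  python3 plan.py 0 11.5 5 43.3 1.8|sed 's/np.float64//g'; echo; python3 plan.py 11.5 -11.5 10 45.1 3.7|sed 's/np.float64//g'; echo;python3 plan.py -11.5 0 5 48.8 1.8|sed 's/np.float64//g'
```

```text
[(2.28), (-0.28), 0, -0.0002, -0.0014, 0.0003, 0]
[(2.28), (-0.28), 0, -0.0002, -0.0015, 0.0003, 0]
[(2.28), (-0.28), 0, -0.0001, -0.0015, 0.0002, 0]
[(2.28), (-0.28), 0, -0.0002, -0.0015, 0.0002, 0]
[(2.28), (-0.28), 0, -0.0002, -0.0016, 0.0, 0]

[(-2.28), (0.28), 0, 0.0002, 0.0014, 0.0007, 0]
[(-2.28), (0.28), 0, 0.0001, 0.0015, 0.0006, 0]
[(-2.28), (0.28), 0, 0.0002, 0.0015, 0.0005, 0]
[(-2.28), (0.28), 0, 0.0002, 0.0015, 0.0004, 0]
[(-2.28), (0.28), 0, 0.0002, 0.0016, 0.0004, 0]
[(-2.28), (0.28), 0, 0.0002, 0.0016, 0.0004, 0]
[(-2.28), (0.28), 0, 0.0002, 0.0016, 0.0003, 0]
[(-2.28), (0.28), 0, 0.0002, 0.0017, 0.0002, 0]
[(-2.28), (0.28), 0, 0.0002, 0.0016, 0.0001, 0]
[(-2.28), (0.28), 0, 0.0002, 0.0017, 0.0001, 0]

[(2.28), (-0.28), 0, -0.0002, -0.0016, 0.0006, 0]
[(2.28), (-0.28), 0, -0.0002, -0.0016, 0.0006, 0]
[(2.28), (-0.28), 0, -0.0002, -0.0016, 0.0005, 0]
[(2.28), (-0.28), 0, -0.0002, -0.0017, 0.0005, 0]
[(2.28), (-0.28), 0, -0.0002, -0.0017, 0.0004, 0]
2
[(2.28), (-0.28), 0, -0.0002, -0.0017, 0.0003, 0]
[(2.28), (-0.28), 0, -0.0002, -0.0018, 0.0003, 0]
[(2.28), (-0.28), 0
[... 152 characters left out ...]
0002, 0.0017, 0.0007, 0]
[(-2.28), (0.28), 0, 0.0002, 0.0017, 0.0006, 0]
[(-2.28), (0.28), 0, 0.0002, 0.0018, 0.0006, 0]
[(-2.28), (0.28), 0, 0.0003, 0.0018, 0.0004, 0]
[(-2.28), (0.28), 0, 0.0002, 0.0019, 0.0005, 0]
[(-2.28), (0.28), 0, 0.0002, 0.0019, 0.0003, 0]
[(-2.28), (0.28), 0, 0.0003, 0.0019, 0.0002, 0]
[(-2.28), (0.28), 0, 0.0002, 0.0019, 0.0002, 0]
[(-2.28), (0.28), 0, 0.0002, 0.002, 0.0001, 0]
[(-2.28), (0.28), 0, 0.0003, 0.002, 0.0, 0]

[(2.28), (-0.28), 0, -0.0002, -0.0019, 0.0007, 0]
[(2.28), (-0.28), 0, -0.0003, -0.0019, 0.0007, 0]
[(2.28), (-0.28), 0, -0.0002, -0.0019, 0.0005, 0]
[(2.28), (-0.28), 0, -0.0003, -0.002, 0.0005, 0]
[(2.28), (-0.28), 0, -0.0002, -0.002, 0.0004, 0]
```

{"fn": "step_arm", "kwargs": {
  "moves": [2.28, -0.28, 0, -0.0002, -0.0014, 0.0003, 0, 2.28, -0.28, 0, -0.0002, -0.0015, 0.0003, 0, 2.28, -0.28, 0, -0.0001, -0.0015, 0.0002, 0, 2.28, -0.28, 0, -0.0002, -0.0015, 0.0002, 0, 2.28, -0.28, 0, -0.0002, -0.0016, 0, 0, -2.28, 0.28, 0, 0.0002, 0.0014, 0.0007, 0, -2.28, 0.28, 0, 0.0001, 0.0015, 0.0006, 0, -2.28, 0.28, 0, 0.0002, 0.0015, 0.0005, 0, -2.28, 0.28, 0, 0.0002, 0.0015, 0.0004, 0, -2.28, 0.28, 0, 0.0002, 0.0016, 0.0004, 0]
}}

```text
time_s: 16.07
tool_pos: [541.8, 209.0, 174.8]
ee_rot: [0.001, 0.749, 0.663, -0.001]
wrist_force: [5.0, 1.9, -14.9]
finger_gap: 53.1
```

{"fn": "step_arm", "kwargs": {
  "moves": [-2.28, 0.28, 0, 0.0002, 0.0016, 0.0004, 0, -2.28, 0.28, 0, 0.0002, 0.0016, 0.0003, 0, -2.28, 0.28, 0, 0.0002, 0.0017, 0.0002, 0, -2.28, 0.28, 0, 0.0002, 0.0016, 0.0001, 0, -2.28, 0.28, 0, 0.0002, 0.0017, 0.0001, 0, 2.28, -0.28, 0, -0.0002, -0.0016, 0.0006, 0, 2.28, -0.28, 0, -0.0002, -0.0016, 0.0006, 0, 2.28, -0.28, 0, -0.0002, -0.0016, 0.0005, 0, 2.28, -0.28, 0, -0.0002, -0.0017, 0.0005, 0, 2.28, -0.28, 0, -0.0002, -0.0017, 0.0004, 0]
}}

```text
time_s: 16.9
tool_pos: [541.7, 208.9, 178.3]
ee_rot: [-0.0, 0.749, 0.663, -0.0]
wrist_force: [4.3, -0.9, -13.6]
finger_gap: 52.7
```

Run:
```python
from h import *
o=robot.get_obs();print(o['time_s'],o['tool_pos'],o['ee_rot'],o['wrist_force'],o['wrist_torque'],o['finger_gap'])
im=viewer.get_image('wrist');cv2.imwrite('pics/w16.png',im[:,:,::-1])
im=viewer.get_image('scene');cv2.imwrite('pics/s16.png',cv2.resize(im[230:390,260:460,::-1],None,fx=3.5,fy=3.5,interpolation=cv2.INTER_CUBIC))
```

```text
16.9 [541.65630929 208.9038337  178.27953088] [-1.85597298e-04  7.48863978e-01  6.62723596e-01 -3.78230362e-04] [  4.26025195  -0.89031977 -13.57337847] [-0.06321748 -0.67299821  0.04314908] 52.73780498263384
```

View pics/w16.png

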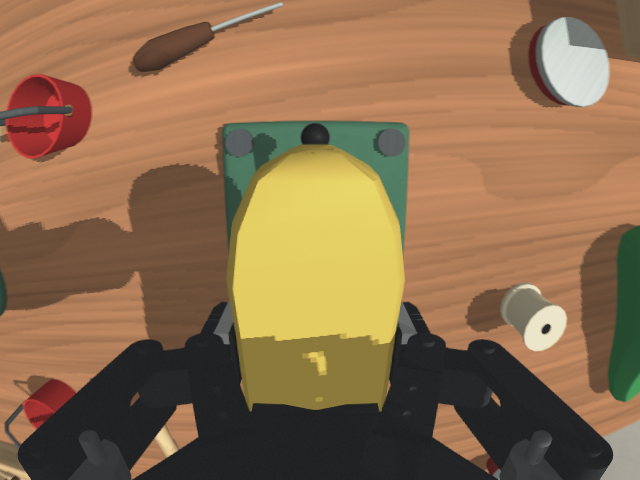

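View pics/s16.png

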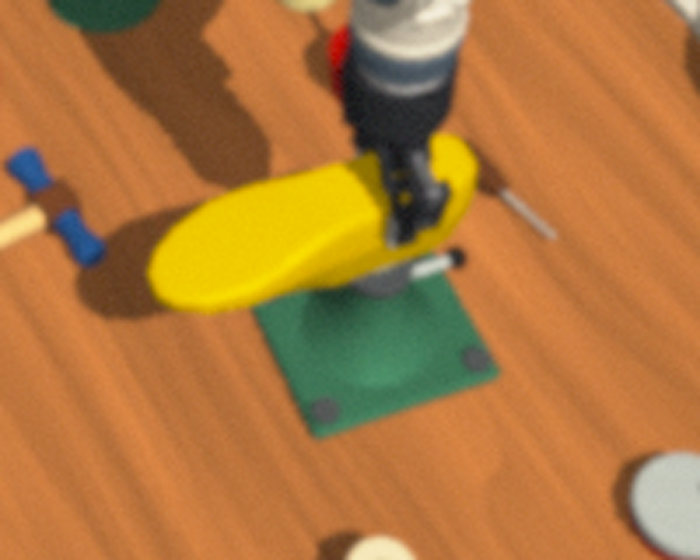

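About 12 mm up; the jack's foot pads have not moved. Next cycle.

{"fn": "step_arm", "kwargs": {
  "moves": [2.28, -0.28, 0, -0.0002, -0.0017, 0.0003, 0, 2.28, -0.28, 0, -0.0002, -0.0018, 0.0003, 0, 2.28, -0.28, 0, -0.0002, -0.0018, 0.0002, 0, 2.28, -0.28, 0, -0.0003, -0.0018, 0.0001, 0, 2.28, -0.28, 0, -0.0002, -0.0018, 0, 0, -2.28, 0.28, 0, 0.0002, 0.0017, 0.0007, 0, -2.28, 0.28, 0, 0.0002, 0.0017, 0.0006, 0, -2.28, 0.28, 0, 0.0002, 0.0018, 0.0006, 0, -2.28, 0.28, 0, 0.0003, 0.0018, 0.0004, 0, -2.28, 0.28, 0, 0.0002, 0.0019, 0.0005, 0]
}}

```text
time_s: 17.83
tool_pos: [541.5, 209.3, 182.6]
ee_rot: [0.001, 0.749, 0.663, -0.002]
wrist_force: [3.5, 1.5, -12.6]
finger_gap: 53.4
```

{"fn": "step_arm", "kwargs": {
  "moves": [-2.28, 0.28, 0, 0.0002, 0.0019, 0.0003, 0, -2.28, 0.28, 0, 0.0003, 0.0019, 0.0002, 0, -2.28, 0.28, 0, 0.0002, 0.0019, 0.0002, 0, -2.28, 0.28, 0, 0.0002, 0.002, 0.0001, 0, -2.28, 0.28, 0, 0.0003, 0.002, 0, 0, 2.28, -0.28, 0, -0.0002, -0.0019, 0.0007, 0, 2.28, -0.28, 0, -0.0003, -0.0019, 0.0007, 0, 2.28, -0.28, 0, -0.0002, -0.0019, 0.0005, 0, 2.28, -0.28, 0, -0.0003, -0.002, 0.0005, 0, 2.28, -0.28, 0, -0.0002, -0.002, 0.0004, 0]
}}

```text
time_s: 18.67
tool_pos: [541.6, 209.3, 186.8]
ee_rot: [0.0, 0.749, 0.663, 0.0]
wrist_force: [0.4, -0.1, -4.6]
finger_gap: 53.2
```

```bash
python3 - <<'E'
from h import *
o=robot.get_obs();print(o['time_s'],o['tool_pos'],o['ee_rot'],o['wrist_force'],o['wrist_torque'],o['finger_gap'])
im=viewer.get_image('wrist');cv2.imwrite('pics/w17.png',im[:,:,::-1])
im=viewer.get_image('scene');cv2.imwrite('pics/s17.png',cv2.resize(im[230:390,260:460,::-1],None,fx=3.5,fy=3.5,interpolation=cv2.INTER_CUBIC))
E
python3 plan.py 0 11.5 5 50.5 2|sed 's/np.float64//g';python3 plan.py 11.5 -11.5 10 52.5 4|sed 's/np.float64//g'; echo;python3 plan.py -11.5 0 5 56.5 2|sed 's/np.float64//g'
```

```text
18.6667 [541.60394959 209.33759723 186.80575018] [1.71688553e-04 7.48736526e-01 6.62867687e-01 1.21646355e-04] [ 0.43953744 -0.13772312 -4.6284857 ] [-0.06455533 -0.30435895  0.01207007] 53.180314681772295
[(2.28), (-0.28), 0, -0.0002, -0.002, 0.0004, 0]
[(2.28), (-0.28), 0, -0.0003, -0.0021, 0.0002, 0]
[(2.28), (-0.28), 0, -0.0003, -0.0021, 0.0002, 0]
[(2.28), (-0.28), 0, -0.0002, -0.0021, 0.0001, 0]
[(2.28), (-0.28), 0, -0.0003, -0.0021, 0.0, 0]
[(-2.28), (0.28), 0, 0.0003, 0.002, 0.0008, 0]
[(-2.28), (0.28), 0, 0.0002, 0.002, 0.0007, 0]
[(-2.28), (0.28), 0, 0.0003, 0.0021, 0.0006, 0]
[(-2.28), (0.28), 0, 0.0002, 0.0021, 0.0006, 0]
[(-2.28), (0.28), 0, 0.0003, 0.0022, 0.0004, 0]
[(-2.28), (0.28), 0, 0.0003, 0.0022, 0.0004, 0]
[(-2.28), (0.28), 0, 0.0002, 0.0022, 0.0002, 0]
[(-2.28), (0.28), 0, 0.0003, 0.0022, 0.0002, 0]
[(-2.28), (0.28), 0, 0.0003, 0.0023, 0.0001, 0]
[(-2.28), (0.28), 0, 0.0003, 0.0023, 0.0, 0]

[(2.28), (-0.28), 0, -0.0003, -0.0022, 0.0008, 0]
[(2.28), (-0.28), 0, -0.0003, -0.0022, 0.0007, 0]
[(2.28), (-0.28), 0, -0.0002, -0.0022, 0.0006, 0]
[(2.28), (-0.28), 0, -0.0003, -0.0023, 0.0006, 0]
[(2.28), (-0.28), 0, -0.0003, -0.0023, 0.0004, 0]
```

View pics/s17.png

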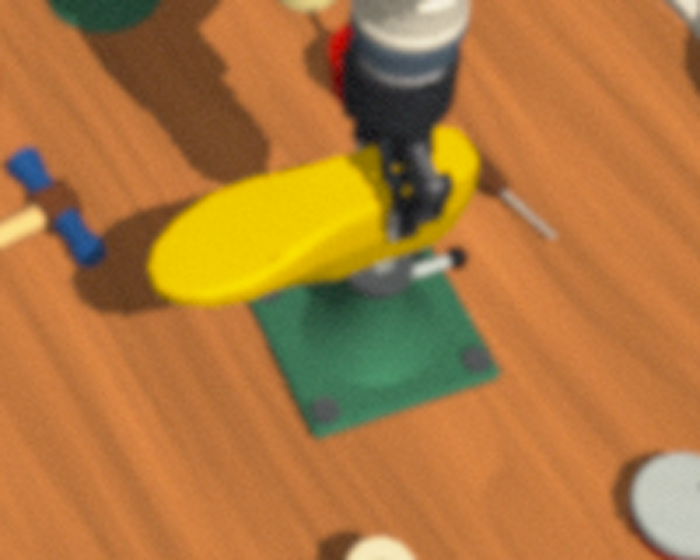

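Force is now −4.6 N, just the last's own weight, so it is out of the jaws. Easing straight up.

{"fn": "step_arm", "kwargs": {
  "moves": [0, 0, 0, 0, 0, 0.001, 0, 0, 0, 0, 0, 0, 0.0015, 0, 0, 0, 0, 0, 0, 0.0015, 0, 0, 0, 0, 0, 0, 0.0015, 0, 0, 0, 0, 0, 0, 0.0015, 0]
}}

```text
time_s: 19.18
tool_pos: [541.3, 209.4, 193.6]
ee_rot: [-0.0, 0.749, 0.663, -0.0]
wrist_force: [0.4, 0.1, -3.9]
finger_gap: 53.2
```

{"fn": "step_arm", "kwargs": {
  "moves": [0, 0, 0, 0, 0, 0.002, 0, 0, 0, 0, 0, 0, 0.002, 0, 0, 0, 0, 0, 0, 0.002, 0, 0, 0, 0, 0, 0, 0.002, 0, 0, 0, 0, 0, 0, 0.002, 0, 0, 0, 0, 0, 0, 0.002, 0, 0, 0, 0, 0, 0, 0.002, 0, 0, 0, 0, 0, 0, 0.002, 0, 0, 0, 0, 0, 0, 0.002, 0, 0, 0, 0, 0, 0, 0.002, 0, 0, 0, 0, 0, 0, 0.002, 0, 0, 0, 0, 0, 0, 0.001, 0, 0, 0, 0, 0, 0, 0, 0, 0, 0, 0, 0, 0, 0, 0, 0, 0, 0, 0, 0, 0, 0]
}}

```text
time_s: 20.43
tool_pos: [541.5, 208.9, 216.5]
ee_rot: [-0.0, 0.749, 0.663, -0.0]
wrist_force: [-0.9, 0.1, -3.6]
finger_gap: 52.8
```

Run:
```python
from h import *
o=robot.get_obs();print(o['time_s'],o['tool_pos'],o['ee_rot'],o['wrist_force'],o['wrist_torque'],o['finger_gap'])
im=viewer.get_image('wrist');cv2.imwrite('pics/w18.png',im[:,:,::-1])
im=viewer.get_image('scene');cv2.imwrite('pics/s18.png',cv2.resize(im[140:390,240:460,::-1],None,fx=2.4*1,fy=2.4,interpolation=cv2.INTER_CUBIC))
im=viewer.get_image('top');cv2.imwrite('pics/t18.png',im[:,:,::-1])
```

```text
20.4333 [541.51342795 208.91828157 216.45581351] [-4.59450464e-05  7.48979113e-01  6.62593597e-01 -1.05376537e-04] [-0.89293658  0.14127561 -3.64547627] [0.00782107 0.18021224 0.02670857] 52.842163152994004
```

View pics/w18.png

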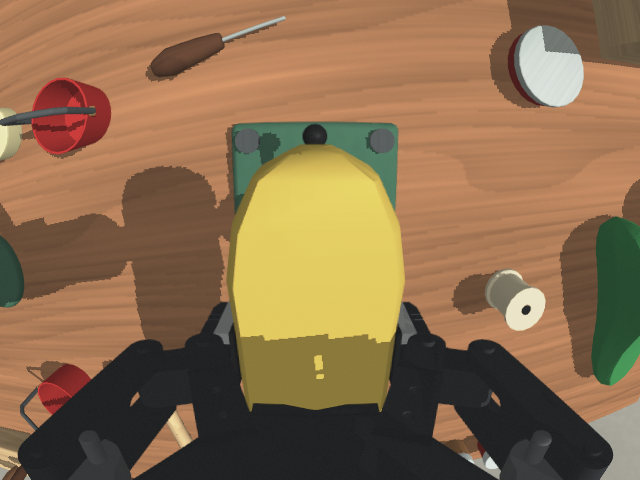

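View pics/s18.png

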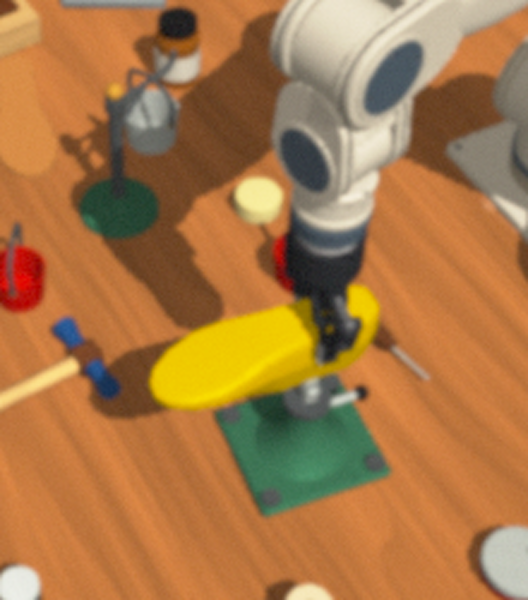

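View pics/t18.png

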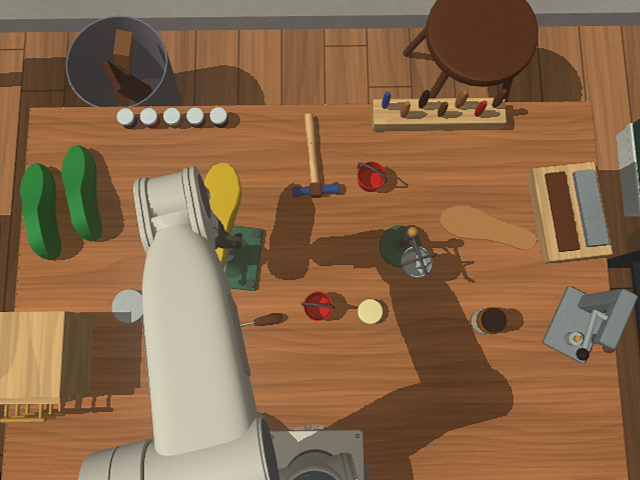

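Run:
```python
from h import *
np.set_printoptions(precision=1,suppress=True)
a=cv2.imread('pics/top0.png')[...,::-1];b=cv2.imread('pics/t18.png')[...,::-1]
p=viewer.camera_params('wrist')
print('foot heel corners now',plane(p,233,124,10,1),plane(p,398,124,10,1))
import pickle;q=pickle.load(open('w11.pkl','rb'));print('before',plane(q,253,127,10,1),plane(q,382,127,10,1))
d=cv2.absdiff(cv2.cvtColor(a,cv2.COLOR_RGB2GRAY),cv2.cvtColor(b,cv2.COLOR_RGB2GRAY))[222:295,240:268];
cv2.imwrite('pics/jk.png',cv2.resize(np.hstack([a[215:300,190:275],b[215:300,190:275]])[...,::-1],None,fx=4,fy=4,interpolation=cv2.INTER_CUBIC))
o=robot.get_obs();print(o['time_s'],o['tool_pos'])
```

```text
foot heel corners now [453.4 145.4  10. ] [471.2 291.9  10. ]
before [454.4 146.1  10. ] [473.  292.1  10. ]
20.5833 [541.5 208.9 216.5]
```

View pics/jk.png

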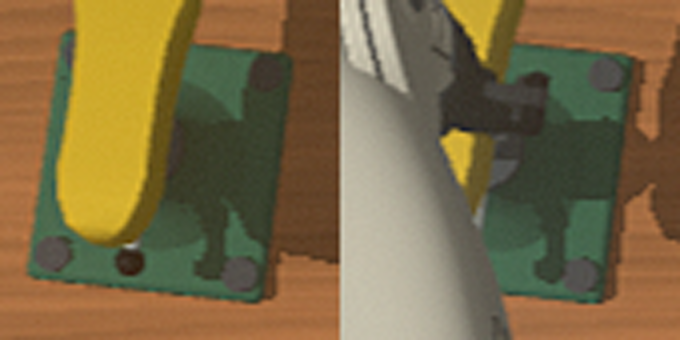

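The jack's corners sit within 1–2 mm of where they were, which is measurement noise. Handing in.

```bash
python3 -c "
from cell import robot
print(robot.close_job())"
```

```text
the job is handed in; nothing more can be done
None
```

I hung the pail on the hook and then worked the yellow last free of the jack. I handed in at about 20.6 s with the last still held; no verdict was reported.

- **Pail:** I gripped it by one shoulder of its bail, slid it over the hook's upturned end, lowered it onto the arm and let go. The last top and scene pictures show it still hanging there.
- **Last:** I rocked it 11.5° left and right through three cycles. The wrist readings showed about 10–16 N downward, including the last's own weight. After about 20 mm of rise the reading fell to −4.6 N, the last's weight alone, so it was out of the jaws. I then lifted it straight up.
- **Final pose:** the last has risen about 50 mm, which puts its mouth an estimated 20 mm above the pin. The tool points straight down and the last shows no slip or tilt in the grip.
- **Jack and the rest:** the jack's heel-side corners measured within 2 mm of before, which is about the calibration error. Everything else on the bench looked unmoved.

One move call with too many rows was refused whole, so nothing moved then. No check failed. The clearance above the pin comes from the arm's height reading; I did not measure it in a picture. The arm hid part of the jack in the last top view.

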